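Free the cartridge holder: rehang the pliers, fold the hook away, stand the cartridge up

TASK

The sealant cartridge that has fallen over on the bench belongs upright, nozzle up, in the bored wooden holder block at the foot of the tool stand, but the swing hook above that block is out in the way with the pliers hanging on it. Swing the stand's other hook, the folded one, fully out and hang the pliers astride it, jaws up, without letting them fall; then fold the emptied hook flat against the stand, and stand the cartridge right down in its holder. Leave the spray can and the jar of screws where they are.

Things in the scene. Friction and masses are not known exactly. Their poses are not given: they have to be found in the camera images.
- stand: Fixed timber tool stand. Origin on the bench under the stiles' front faces; x into the stand, away from the robot, y left, z up. Base plank x -130 to 20, y -148 to 188, 15 mm thick, 8 mm lip in front. Back: low board to z 105, three 44 mm wide stiles to z 215 at y -120, 20, 160; open between them, so a finger fits behind a folded hook. Hooks at y 20 and -120, which is where varies.
- holder_hook: Fixed plate of the steel swing hook that starts out, carrying the pliers, and the wooden holder block below it. Origin on the stile's face 180 mm above the bench, axes as the stand's. Upright pivot pin at x = -24, y = 0 mm (lugs and pin within z +-18). Block 88 x 88 mm, centred at x = -76, y = 0, top 51 mm above the bench, straight under the arm when that is out.
- holder_hook_swing (a joint): Angle (rad) of that hook's arm about its pin: 0 = folded flat, pointing to the stand's +y; 1.571 = fully out at its stop, pointing to the stand's -x. Arm 10 mm wide, 8 mm high, mid-height 180 mm above the bench, 110 mm long from the pin, its end turned up to 209 mm above the bench. Stiff pivot (0.15 N m friction): it stays where it is left.
- holder_hook_tip (a point): Point at mid-height of that arm's outer end, 106 mm from the pivot pin, where the end turns up.
- holder_floor (a point): Centre of the floor of the round blind hole in the holder block, 23 mm above the bench. The hole is 61 mm wide, 28 mm deep, with a 4 mm chamfer at its mouth.
- spare_hook: Fixed steel plate of the other, identical swing hook, folded or slightly ajar and empty at the start, nothing below it. Origin and axes as for holder_hook, pivot pin at x = -24, y = 0 mm.
- spare_hook_swing (a joint): Angle in rad of the swing arm on spare_hook: 0 = folded flat (pointing to the stand's +y), 1.571 = fully out against its stop; same arm and friction as the other.
- spare_hook_tip (a point): Point at mid-height of the spare arm's outer end, 106 mm from the pivot pin.
- spare_hook_seat (a point): Middle of the top face of the spare arm, 55 mm from the pivot pin; its y points along the arm to its end, its x across the arm, z up. The arm is free for hanging from about 15 to 100 mm from the pin.
- pliers: Combination pliers 183 mm long, 57 wide over the handles, 14 thick, 0.15 to 0.3 kg. Own x across the handles, y from jaws to handle ends, z through the thickness. They hang astride the arm, jaws up, a handle down either side: y down, z along the arm. The crotch is a V that centres itself on the arm, 22 mm wide 14 mm below the seat; lower down the handles are 29 mm apart.
- pliers_crotch (a point): The point in the V between the handles that comes level with the arm's top face; the handles reach 119 mm below it.
- pliers_jaws (a point): Middle of the jaws, 43 mm from the crotch on the far side from the handles (straight above it while they hang): there 17 mm wide (own x) and 10 mm thick (own z); the jaws reach 22 mm beyond it.
- cartridge_middle (a point): Point on the axis of the full, rigid sealant cartridge, 115 mm from its flat base, near its centre of mass; z along the axis to the nozzle. Round body 48 mm in diameter, 227 mm long, then a slim nozzle (20 to 12 mm thick) to 313 mm; about 0.25 kg. Starts lying on the bench right of the white bread maker (255 mm tall), nozzle more or less towards the robot; it can roll.
- spray_can: Spray paint can, 67 mm in diameter, 225 mm tall, standing; origin at the centre of its underside. Leave it.
- jar: Glass jar of screws with a lid, 61 mm in diameter, 85 mm tall, standing; origin at the centre of its underside. Leave it.

How it is judged (in metres and radians):
On the way, in this order (a step that is already met when the one before it is completed fails the run):
1. the folded spare hook is swung fully out (value of joint spare_hook_swing above 1.4 rad), for 0.2 s.
2. the pliers hang astride the spare hook, let go (z of pliers_crotch in the frame of spare_hook_seat between -0.006 and 0.012 m and x of pliers_crotch in the frame of spare_hook_seat between -0.012 and 0.012 m and y of pliers_crotch in the frame of spare_hook_seat between -0.04 and 0.045 m and z of pliers_jaws in the frame of spare_hook_seat above 0.034 m and linear speed of pliers below 0.03 m/s and contact force between the fingers and pliers below 0.05 N), for 0.2 s.
3. the emptied hook above the holder is folded flat (value of joint holder_hook_swing below 0.09 rad), for 0.2 s.
4. the cartridge stands upright in the holder (horizontal distance between cartridge_middle and holder_floor below 0.012 m and z of cartridge_middle in the frame of holder_floor between 0.1 and 0.12 m and angle between cartridge_middle's own z axis and vertical below 0.12 rad), for 0.2 s.
At the end, for the whole second after the job is handed in: Spare hook out (over 1.4 rad), the pliers hanging astride its arm, jaws up, crotch on the arm; hook above the holder folded flat (under 0.09 rad); cartridge in the holder, nozzle up within 0.12 rad, its middle within 12 mm of the hole's axis, base within 5 mm of the floor; nothing held (all of step 2 and all of step 4 and value of joint spare_hook_swing above 1.4 rad and value of joint holder_hook_swing below 0.09 rad); the robot touches nothing.
It fails at once if the pliers fall off (below hook height) (height (world z) of pliers_crotch below 0.11 m).
It fails at once if the spray can is moved more than 30 mm (distance of spray_can from where it was at the start of the episode above 0.03 m).
It fails at once if the jar is moved more than 30 mm (distance of jar from where it was at the start of the episode above 0.03 m).
It also fails if it takes over 72 s, if anything falls off the work surface, if the arm or the gripper's body presses on something with over 40 N, if the wrist force passes 120 N, or if a joint passes its speed limit or range.

ROBOT

A 6-joint arm with a two-finger parallel gripper is mounted at the origin on a cart in front of the work surface, level with it; the furniture and walls round the work are solid. World frame = base frame: x ahead of the robot, y to its left, z up, the work surface at z = 0. Lengths are in mm, angles in rad, forces in N, time in s.
With the tool pointing down it reaches from about 350 to 875 mm from the base axis. Payload 4.2 kg.
Tool frame: the origin (TCP) lies at the very end of the fingers, on their centre line; the grasp point (between the pads) lies 19 mm behind it; z points along the fingers, y is the line along which they close (so a half turn about z gives the same grasp; the last joint's range is limited). The gripper opens to 85 mm and grips with 20 to 120 N. Pads are 22 mm wide; open, the fingers measure 114 mm over their backs; the gripper's body (76 mm by 85 mm) begins 54 mm behind the grasp point. The pads swing forward as they close: fully open they stand 13 mm farther back than shut.
Start: joints at [1.526, 0.385, 0.008, 0, -1.194, -0.259], TCP at [186.935, 596.368, 231.312] pointing down, gripper open.
Joint ranges: [-3.14, 3.14], [-1.21, 2.06], [-1.07, 1.41], [-3.16, 2.05], [-2.99, -0.16], [-3.1, 3.1]. Speed limits (rad/s): [2.79, 2.79, 3.14, 3.14, 3.14, 3.14].

INTERFACE

Orientations are given as a unit quaternion [x, y, z, w].
In Python, from bench import arm, optics gives the robot as it stands. The module is installed in compiled form; this text tells all that it offers.
- The arm moves only by the tool step_arm, never from a script. Its argument "motion" is a list of rows, each an object with "dr": the turn, a rotation vector about the tool's x, y, z in units of 8 degrees (1.0 is 8 degrees), a list of three; "slide": the shift along the tool's x, y, z in mm, a list of three; "jaw": the finger opening in mm, from 0 to 85.4. A call has exactly 8 rows; each row is the pose to reach, as a shift and turn from the pose commanded when the call began, along the tool's axes at that moment; what a row does not reach only later rows make up. A row lasts 1/8 s, in which the tool goes at most 62.5 mm and 10.7 degrees, less where a joint would pass 70% of its speed; a pose out of reach is approached as far as the arm can. A call with a gripper value outside its range is refused whole. The fingers move at their own pace and stop on an object; the grip force is fixed at half the most. Time passes only in rows, so rows that repeat a pose let the fingers close, or fill a call up. It gives the time, the measured TCP pose, the force, the opening and the grip force at its end, in the units of the state.
- arm.read_state(): the state, without advancing time (a new reading comes with each control period).
- optics.get_image(name): name is "side" or "top" or "wrist"; returns the picture (400x640x3 uint8, blue, green, red); there is no depth.
- optics.camera_info(name): a dict with "camera_matrix" (3x3 intrinsics, pixels), "view" (4x4, takes a point from world to camera coordinates); the wrist camera has in their place "T_tool_cam" (4x4, takes a point from camera to tool coordinates, whose origin is the TCP and whose axes are the flange's). Camera axes: x right, y up, looking along -z (the intrinsics and any distortion apply to the point x, -y, -z); pixel columns grow to the right and rows downward; lengths in mm; the calibration is good to about 2 mm. A picture is of the moment at which its call begins: read the wrist's pose just before it. camera_info takes no time and is no camera call.
- arm.job_done(): hands the job in; it is judged then, once.
The state is a dict: "clock": time; "joints": joint angles; "joint_vel": joint speeds; "joint_efforts": joint torques, N m; "position": TCP position; "ee_rot": TCP orientation; "contact_force": force on the tool from outside, world axes, zero at the start; "wrist_torque": the same for the moment, N m; "gripper_width": finger opening in mm; "grasp_force": force on a finger pad.
Only numpy, scipy, OpenCV 4.12 (cv2) and the standard library are available. Lean on these libraries where they do the work, as an engineer would, in place of code of your own. Each camera call takes 0.05 s, during which the arm holds its last target. There are 200 camera calls.

## Working session

There is one attempt and no reset: what is moved stays moved. The work goes in short steps, Python scripts to look and compute and a tool call to move; the robot and the scene stay as the last step left them, time stands still between calls to the robot, and variables do not carry over. Pictures are saved under pics/ and viewed, at most 10 in all, crops included, and the job is handed in when it is done.

Besides the shell and the picture viewer there is one more tool, called as name(argument=value, ...) on one line, values as JSON. step_arm: Moves the arm, as the interface text tells. Its arguments: {"type":"object","properties":{"motion":{"type":"array","items":{"type":"object","properties":{"dr":{"type":"array","items":{"type":"number"}},"slide":{"type":"array","items":{"type":"number"}},"jaw":{"type":"number"}}}}},"required":["motion"]}

```bash
mkdir -p pics
cat > h.py <<'E'
import numpy as np, cv2
from bench import arm, optics
from scipy.spatial.transform import Rotation as R
def cam(n):
    i=optics.camera_info(n)
    K=np.array(i["camera_matrix"])
    return i,K
def ray(n,u,v):
    i,K=cam(n)
    d=i.get("distortion")
    if d is None: d=i.get("dist_coeffs")
    p=cv2.undistortPoints(np.array([[[u,v]]],float),K,np.array(d,float) if d is not None else None)[0,0]
    dc=np.array([p[0],-p[1],-1.])
    if n=="wrist":
        s=arm.read_state(); T=np.eye(4);T[:3,:3]=R.from_quat(s["ee_rot"]).as_matrix();T[:3,3]=s["position"]
        M=T@np.array(i["T_tool_cam"])
    else: M=np.linalg.inv(np.array(i["view"]))
    return M[:3,3],M[:3,:3]@dc
def onz(n,u,v,z):
    o,d=ray(n,u,v); return o+d*(z-o[2])/d[2]
def tri(a,b):
    (o1,d1),(o2,d2)=ray(*a),ray(*b)
    t=np.linalg.lstsq(np.c_[d1,-d2],o2-o1,rcond=None)[0]
    p,q=o1+t[0]*d1,o2+t[1]*d2
    return (p+q)/2,np.linalg.norm(p-q)
def proj(n,P):
    i,K=cam(n); c=np.array(i["view"])@np.r_[P,1]
    return (K@(np.array([c[0],-c[1],-c[2]])/-c[2]))[:2]
E
python3 - <<'E'
from h import *
np.set_printoptions(suppress=True,precision=3)
for n in ("side","top","wrist"):
    cv2.imwrite(f"pics/{n}0.png",optics.get_image(n)); i=optics.camera_info(n); print(n,{k:np.array(v) for k,v in i.items()})
print(arm.read_state())
E
```

```text
side {'camera_matrix': array([[385.443,   0.   , 321.949],
       [  0.   , 385.443, 197.208],
       [  0.   ,   0.   ,   1.   ]]), 'view': array([[    0.928,    -0.371,    -0.016,  -518.701],
       [    0.231,     0.543,     0.807,  -232.276],
       [   -0.291,    -0.753,     0.59 , -1053.07 ],
       [    0.   ,     0.   ,     0.   ,     1.   ]])}
top {'camera_matrix': array([[470.272,   0.   , 327.159],
       [  0.   , 470.272, 192.674],
       [  0.   ,   0.   ,   1.   ]]), 'view': array([[   -0.264,    -0.965,     0.007,   149.204],
       [    0.913,    -0.247,     0.324,  -572.17 ],
       [   -0.311,     0.092,     0.946, -1531.159],
       [    0.   ,     0.   ,     0.   ,     1.   ]])}
wrist {'camera_matrix': array([[311.162,   0.   , 318.169],
       [  0.   , 311.162, 199.375],
       [  0.   ,   0.   ,   1.   ]]), 'T_tool_cam': array([[   0.   ,    0.949,    0.314,   80.066],
       [   1.   ,   -0.   ,    0.   ,   -0.514],
       [   0.   ,    0.314,   -0.949, -142.762],
       [   0.   ,    0.   ,    0.   ,    1.   ]])}
{'clock': 0.15, 'joints': array([ 1.526,  0.385,  0.007, -0.   , -1.194, -0.259]), 'joint_vel': array([-0.   , -0.003,  0.005,  0.002,  0.001,  0.   ]), 'joint_efforts': array([  0.   , -39.267,  18.858,   4.189,  -0.003,  -0.   ]), 'position': array([186.834, 595.967, 230.462]), 'ee_rot': array([ 0.988, -0.151, -0.   ,  0.001]), 'contact_force': array([0.873, 0.458, 0.238]), 'wrist_torque': array([ 0.008,  0.063, -0.006]), 'grasp_force': 0.0, 'gripper_width': 85.01880705445083}
```

View pics/side0.png

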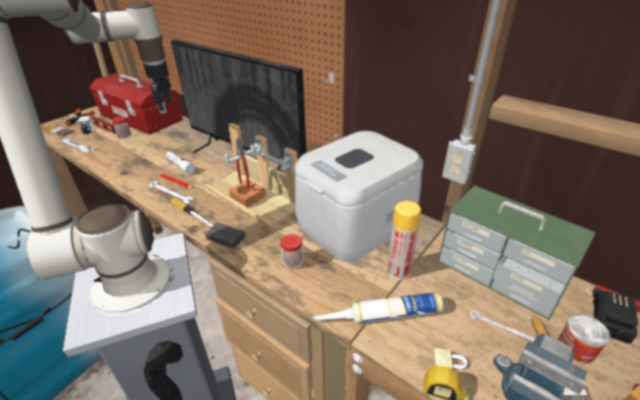

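View pics/top0.png

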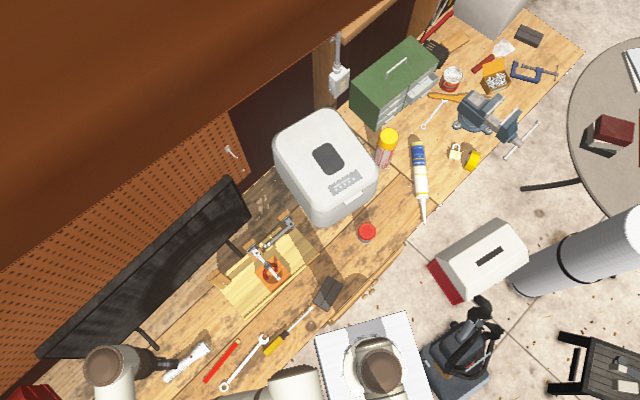

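The side view shows the holder block at about (246,190) with the red-handled pliers at (242,165), the cartridge from (315,318) to (440,303), the can at (402,240) and the jar at (291,250). The top view shows the stand around (268,262), the cartridge from (424,215) to (416,145), the jar at (367,232) and the can at (387,145).

Run:
```python
from h import *
s=cv2.imread("pics/side0.png")[115:225,195:305]; t=cv2.imread("pics/top0.png")[205:325,205:325]
a=cv2.resize(s,(400,400),interpolation=cv2.INTER_CUBIC); b=cv2.resize(t,(400,400),interpolation=cv2.INTER_CUBIC)
w=cv2.resize(cv2.imread("pics/wrist0.png"),(320,200))
s2=cv2.resize(cv2.imread("pics/side0.png")[280:340,305:455],(480,200))
cv2.imwrite("pics/c0.png",np.vstack([np.hstack([a,b]),np.hstack([w,s2])]))
```

```text
(no output)
```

View pics/c0.png

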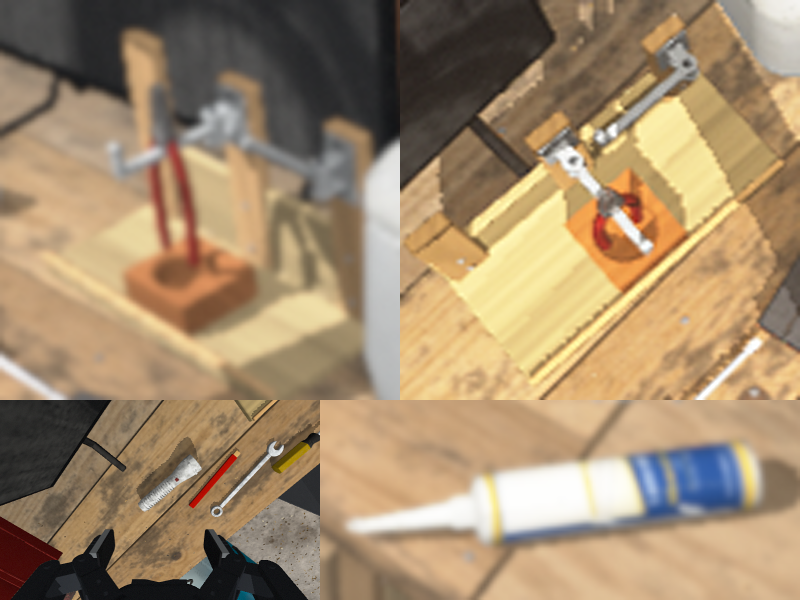

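The crop shows the holder hook on the middle stile with its pin at (570,160) and tip at (645,243). The spare hook is on the right stile with its pin at (685,65) and tip at (605,137), and the base plank's lip runs from (540,390) to (785,160).

Run:
```python
from h import *
np.set_printoptions(suppress=True,precision=1)
T=lambda x,y:(205+(x-400)*.3,205+y*.3)
S=lambda x,y:(195+x*.275,115+y*.275)
for nm,p,z in [("hpin",(570,160),198),("htip",(646,243),209),("spin",(686,66),198),("stip",(603,137),209),("lipL",(538,390),23),("lipR",(785,162),23),("block c",(627,231),51)]:
    print(nm,onz("top",*T(*p),z))
for nm,a,b in [("hpin",(570,160),(222,112)),("htip",(646,243),(117,150)),("spin",(686,66),(330,165)),("stip",(603,137),(250,143))]:
    print("tri",nm,tri(("top",*T(*a)),("side",*S(*b))))
# cartridge
for nm,p,z in [("nozzle tip",(424.5,221),24),("base",(416.5,143),24)]: print(nm,onz("top",*p,z))
for nm,p in [("noztip",(320+0,0))]: pass
S2=lambda x,y:(305+(x-320)*150/480,280+(y-400)*.3)
for nm,p in [("noz",(348,525)),("baseend",(752,473)),("shoulder",(482,508))]: print(nm,onz("side",*S2(*p),24))
# base yellow/blue in top
im=cv2.imread("pics/top0.png")
print("jar",onz("top",367,232,85),"can",onz("top",388,134,225), "breadmaker corner bottom right", onz("side",352,258,0))
# blue label
hsv=cv2.cvtColor(im,cv2.COLOR_BGR2HSV);
```

```text
hpin [424.9 267.6 198. ]
htip [330.1 216.9 209. ]
spin [484.1 142.4 198. ]
stip [435.4 232.6 209. ]
lipL [249.  363.4  23. ]
lipR [405.7  67.9  23. ]
block c [373.9 240.8  51. ]
tri hpin (array([431.2, 268. , 191.4]), np.float64(9.141629827654222))
tri htip (array([332.1, 217.2, 203.3]), np.float64(1.8761363704640917))
tri spin (array([492.4, 141.9, 189.7]), np.float64(11.609912740518395))
tri stip (array([447.6, 234.7, 173.5]), np.float64(6.8421682142210685))
nozzle tip [ 421.7 -318.5   24. ]
base [ 717.  -389.2   24. ]
noz [ 412.5 -313.8   24. ]
baseend [ 717.7 -390.4   24. ]
shoulder [ 511.4 -338.8   24. ]
jar [ 423.5 -100.3   85. ] can [ 693.8 -242.2  225. ] breadmaker corner bottom right [ 593.  -148.2    0. ]
```

```bash
cat >> h.py <<'E'
import json,os
F=json.load(open("stand.json")) if os.path.exists("stand.json") else dict(o=[452,260],yaw=0.489)
def W(xs,ys,z):
    c,s=np.cos(F["yaw"]),np.sin(F["yaw"]); return np.array([F["o"][0]+c*xs-s*ys,F["o"][1]+s*xs+c*ys,z])
def St(P):
    c,s=np.cos(F["yaw"]),np.sin(F["yaw"]); d=np.array(P[:2])-F["o"]; return np.array([c*d[0]+s*d[1],-s*d[0]+c*d[1],P[2] if len(P)>2 else 0])
def delta(Ps,Rt=None):
    """slides & dr in tool frame from now to world points Ps; Rt= target rotation matrix"""
    s=arm.read_state(); R0=R.from_quat(s["ee_rot"])
    if Rt is not None: print("dr",np.round(np.degrees((R0.inv()*R.from_matrix(Rt)).as_rotvec())/8,2))
    for P in Ps: print("slide",np.round(R0.inv().apply(np.array(P)-s["position"]),0))
def down(yaw):
    c,s=np.cos(yaw),np.sin(yaw); return np.array([[c,s,0],[s,-c,0],[0,0,-1.]])
E
python3 - <<'E'
from h import *
print(W(0,-60,0)); delta([W(6,-60,330)],down(F["yaw"]-np.pi/2))
E
```

```text
[480.18459921 207.0318174    0.        ]
dr [ 0.01 -0.01  5.57]
slide [401. 279. -99.]
```

step_arm(motion=[{"dr": [0, 0, 0.7], "slide": [30, 20, -70], "jaw": 85}, {"dr": [0, 0, 1.6], "slide": [85, 55, -99], "jaw": 85}, {"dr": [0, 0, 2.4], "slide": [140, 95, -99], "jaw": 0}, {"dr": [0, 0, 3.2], "slide": [190, 130, -99], "jaw": 0}, {"dr": [0, 0, 4.0], "slide": [245, 170, -99], "jaw": 0}, {"dr": [0, 0, 4.8], "slide": [295, 205, -99], "jaw": 0}, {"dr": [0, 0, 5.57], "slide": [350, 240, -99], "jaw": 0}, {"dr": [0, 0, 5.57], "slide": [395, 275, -99], "jaw": 0}])

```text
clock: 1.15
position: [467.8, 234.0, 330.2]
ee_rot: [0.857, -0.515, -0.0, -0.0]
contact_force: [0.3, 0.6, 1.0]
gripper_width: -0.0
grasp_force: 0.0
```

Run:
```python
from h import *
s=arm.read_state(); print(s["clock"],s["position"],s["ee_rot"],s["gripper_width"]); cv2.imwrite("pics/w1.png",optics.get_image("wrist"))
delta([W(6,-60,330)],down(F["yaw"]-np.pi/2))
i=optics.camera_info("wrist")
# predicted pixels of key points
s=arm.read_state();T=np.eye(4);T[:3,:3]=R.from_quat(s["ee_rot"]).as_matrix();T[:3,3]=s["position"]
V=np.linalg.inv(T@np.array(i["T_tool_cam"]));K=np.array(i["camera_matrix"])
for n,P in dict(spin=W(-24,-120,198),stip=W(-24,-14,209),hpin=W(-24,20,198),htip=W(-130,20,209),hole=W(-76,20,51)).items():
    c=V@np.r_[P,1]; print(n,(K@np.array([c[0],-c[1],-c[2]])/-c[2])[:2])
```

```text
1.15 [467.76697616 233.98732083 330.19470303] [ 8.57231819e-01 -5.14930679e-01 -6.60794074e-05 -2.25621559e-05] -0.035009065218677984
dr [ 0.01 -0.02 -0.04]
slide [24. -4.  0.]
spin [348.0566943   91.44892683]
stip [346.34335498 214.74768016]
hpin [344.57851948 243.25590051]
htip [458.05394942 247.83347708]
hole [372.66517391 197.00504925]
```

View pics/w1.png

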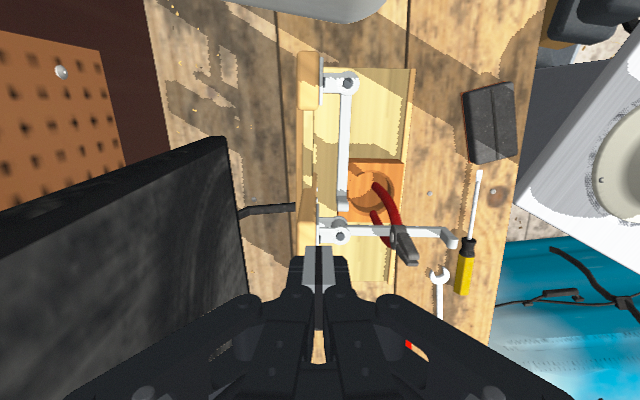

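The wrist view shows the spare pin at (348,83), its tip at (342,203), the holder pin at (340,237), its tip at (452,240), the jaw end at (409,260), and the holder hole at (370,190).

```bash
python3 - <<'E'
from h import *
np.set_printoptions(suppress=True,precision=1)
for n,p,z in [("spin",(348,83),198),("stip",(342,203),209),("hpin",(340,237),198),("htip",(453,241),209),("hole",(370,189),51),("jawend",(409,260),249),("jawmid",(402,247),227)]:
    P=onz("wrist",*p,z); print(n,P,St(P))
E
python3 - <<'E'
import cv2
im=cv2.imread("pics/w1.png")[60:290,280:480]
cv2.imwrite("pics/w1c.png",cv2.resize(im,None,fx=2.6,fy=2.6,interpolation=cv2.INTER_CUBIC))
E
```

```text
spin [490.5 137.  198. ] [ -23.8 -126.6  198. ]
stip [446.4 228.3 209. ] [-19.8 -25.3 209. ]
hpin [428.6 262.6 198. ] [-19.4  13.3 198. ]
htip [336.2 213.  209. ] [-124.3   12.9  209. ]
hole [384.9 233.5  51. ] [-71.7   8.1  51. ]
jawend [383.8 235.2 249. ] [-71.8  10.2 249. ]
jawmid [384.1 234.8 227. ] [-71.8   9.6 227. ]
```

View pics/w1c.png

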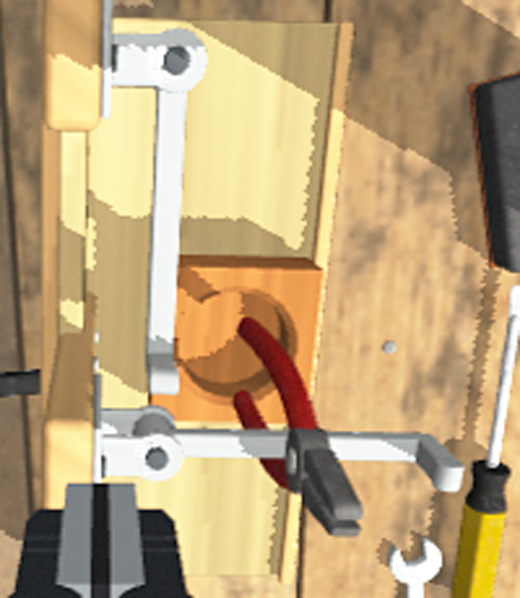

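The crop shows the same hooks close up. The spare pin is at (178,60), its tip at (164,383), the holder pin at (157,458) and its tip at (450,475). The jaws' end is at (345,525), and the lip edge runs from (350,25) to (275,580).

Run:
```python
from h import *
np.set_printoptions(suppress=True,precision=3)
q=lambda x,y,z:St(onz("wrist",280+x/2.6,60+y/2.6,z))
a,b=q(352,25,23),q(272,580,23); print("lip",a,b,(a-b)[0]/(b-a)[1])
a,b=q(112,60,198),q(101,458,198); print("plate",a,b,(b-a)[0]/(b-a)[1])
a,b=q(178,60,198),q(157,458,198); print("pins",a,b,(b-a)[0]/(b-a)[1])
a,b=q(178,120,184),q(170,340,184); print("sparearm",a,b,(b-a)[0]/(b-a)[1])
a,b=q(185,443,184),q(420,447,184); print("harm",a,b,(b-a)[1]/(b-a)[0])
print("jawend",q(345,525,249),"pivot",q(293,455,205),"blk",q(180,258,51),q(322,262,51))
```

```text
lip [-129.584 -149.879   23.   ] [-108.485  180.164   23.   ] -0.06392827424347992
plate [  -3.135 -126.676  198.   ] [  1.075  12.254 198.   ] 0.0303081569706197
pins [ -24.177 -126.556  198.   ] [-19.781  12.383 198.   ] 0.03163691011793826
sparearm [ -25.946 -107.844  184.   ] [-24.901 -29.255 184.   ] 0.013294917709036845
harm [-31.637  12.576 184.   ] [-123.273   14.837  184.   ] -0.024675305988593358
jawend [-74.979  11.927 249.   ] pivot [-68.538   8.238 205.   ] blk [-41.23  -34.549  51.   ] [-116.242  -31.973   51.   ]
```

```bash
echo '{"o":[457.5,256.7],"yaw":0.46}'>stand.json
python3 - <<'E'
from h import *
delta([W(8,-62,330),W(8,-62,165)],down(F["yaw"]-np.pi/2))
E
```

```text
dr [ 0.01 -0.02  0.17]
slide [32. -8.  0.]
slide [ 31.  -8. 165.]
```

step_arm(motion=[{"dr": [0, 0, 0.17], "slide": [32, -8, 0], "jaw": 0}, {"dr": [0, 0, 0.17], "slide": [32, -8, 0], "jaw": 0}, {"dr": [0, 0, 0.17], "slide": [32, -8, 40], "jaw": 0}, {"dr": [0, 0, 0.17], "slide": [32, -8, 75], "jaw": 0}, {"dr": [0, 0, 0.17], "slide": [32, -8, 110], "jaw": 0}, {"dr": [0, 0, 0.17], "slide": [32, -8, 140], "jaw": 0}, {"dr": [0, 0, 0.17], "slide": [32, -8, 165], "jaw": 0}, {"dr": [0, 0, 0.17], "slide": [32, -8, 165], "jaw": 0}])

```text
clock: 2.2
position: [487.4, 211.1, 163.4]
ee_rot: [0.851, -0.524, -0.001, 0.002]
contact_force: [0.1, -0.5, 0.5]
gripper_width: -0.1
grasp_force: 0.0
```

Run:
```python
from h import *
s=arm.read_state(); print(s["position"],St(s["position"]),s["contact_force"])
# finger centre trails arm; arm half 5 + finger half ~13
P=[]
for th in np.radians([5,15,27,39,51,63,75,86]):
    d=np.array([-np.sin(th),np.cos(th)]); n=np.array([np.cos(th),np.sin(th)])  # n: behind arm
    off=5+14.5*abs(n[0])+11*abs(n[1])
    p=np.array([-24,-120])+60*d+off*n; P.append(W(*p,165))
delta(P)
```

```text
[487.37510733 211.11730014 163.43580572] [  6.53331123 -54.10748939 163.43580572] [ 0.06805671 -0.48965747  0.47247521]
slide [ 4. 15. -1.]
slide [ 2. 25. -1.]
slide [ 2. 37. -1.]
slide [ 4. 50. -1.]
slide [10. 63. -1.]
slide [19. 74. -1.]
slide [31. 84. -1.]
slide [44. 90. -1.]
```

```bash
echo '{"o":[456,260.2],"yaw":0.46}'>stand.json
python3 - <<'E'
from h import *
s=arm.read_state(); print(s["position"],St(s["position"]),s["contact_force"])
P=[]
for th in np.radians([5,15,27,39,51,63,75,86]):
    d=np.array([-np.sin(th),np.cos(th)]); n=np.array([np.cos(th),np.sin(th)])
    off=5+14.5*abs(n[0])+11*abs(n[1])
    p=np.array([-24,-120])+60*d+off*n; P.append(W(*p,165))
delta(P)
E
```

```text
[487.37510733 211.11730014 163.43580572] [  6.3235716  -57.9095953  163.43580572] [ 0.06805671 -0.48965747  0.47247521]
slide [ 0. 15. -1.]
slide [-2. 25. -1.]
slide [-2. 37. -1.]
slide [ 1. 50. -1.]
slide [ 6. 63. -1.]
slide [15. 74. -1.]
slide [27. 83. -1.]
slide [40. 89. -1.]
```

step_arm(motion=[{"dr": [0, 0, 0], "slide": [0, 15, 0], "jaw": 0}, {"dr": [0, 0, 0], "slide": [-1, 26, 0], "jaw": 0}, {"dr": [0, 0, 0], "slide": [0, 40, 0], "jaw": 0}, {"dr": [0, 0, 0], "slide": [2, 54, 0], "jaw": 0}, {"dr": [0, 0, 0], "slide": [10, 68, 0], "jaw": 0}, {"dr": [0, 0, 0], "slide": [20, 79, 0], "jaw": 0}, {"dr": [0, 0, 0], "slide": [32, 86, 0], "jaw": 0}, {"dr": [0, 0, 0], "slide": [43, 89, 0], "jaw": 0}])

```text
clock: 3.2
position: [428.6, 131.9, 165.3]
ee_rot: [0.851, -0.525, -0.0, 0.0]
contact_force: [0.4, 2.5, -1.2]
gripper_width: 0.2
grasp_force: 1.3
```

Run:
```python
from h import *
s=arm.read_state(); print(s["position"],St(s["position"]),s["contact_force"])
im=optics.get_image("top");cv2.imwrite("pics/t2.png",im[205:325,205:325])
im2=optics.get_image("side")[115:225,195:305]
cv2.imwrite("pics/c2.png",np.hstack([cv2.resize(im2,(400,400),interpolation=2),cv2.resize(im[205:325,205:325],(400,400),interpolation=2)]))
s=arm.read_state(); print(s["position"],St(s["position"]),s["contact_force"])
```

```text
[428.55938214 131.8899608  165.26103903] [ -81.55123318 -102.79032073  165.26103903] [ 0.39310724  2.46149966 -1.16131697]
[428.01442574 130.93332116 164.80050914] [ -82.46424107 -103.4055877   164.80050914] [ 0.20687721 -0.58862301 -0.50042586]
```

View pics/c2.png

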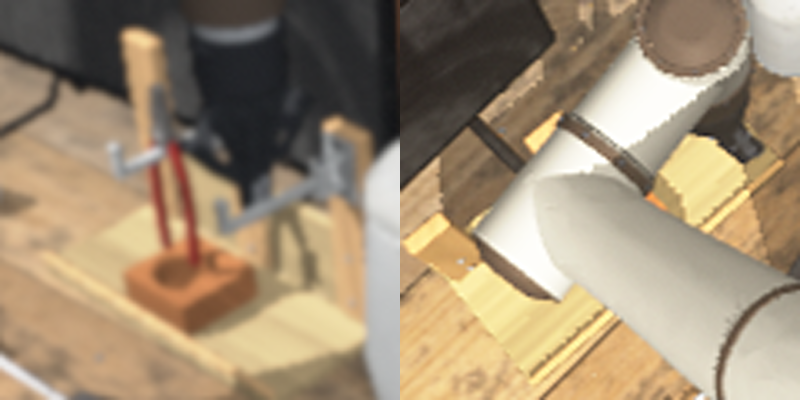

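Run:
```python
from h import *
delta([W(-82,-108,165),W(-82,-85,165),W(-82,-85,330),W(-77,19,330)],down(F["yaw"]-np.pi/2))
```

```text
dr [ 0.03 -0.    0.03]
slide [ 5. -0. -0.]
slide [-18.  -1.  -0.]
slide [ -18.    0. -165.]
slide [-122.   -5. -165.]
```

step_arm(motion=[{"dr": [0, 0, 0], "slide": [5, 0, 0], "jaw": 0}, {"dr": [0, 0, 0], "slide": [6, 0, 0], "jaw": 0}, {"dr": [0, 0, 0], "slide": [-14, 0, 0], "jaw": 0}, {"dr": [0, 0, 0], "slide": [-14, 0, -50], "jaw": 0}, {"dr": [0, 0, 0], "slide": [-14, 0, -110], "jaw": 0}, {"dr": [0, 0, 0], "slide": [-18, 0, -165], "jaw": 50}, {"dr": [0, 0, 0], "slide": [-70, -3, -165], "jaw": 50}, {"dr": [0, 0, 0], "slide": [-122, -5, -165], "jaw": 50}])

```text
clock: 4.3
position: [377.9, 244.4, 330.6]
ee_rot: [0.851, -0.526, -0.0, 0.0]
contact_force: [-0.7, 0.4, -0.2]
gripper_width: 49.9
grasp_force: 0.0
```

step_arm(motion=[{"dr": [0, 0, 0], "slide": [0, 0, 0], "jaw": 50}, {"dr": [0, 0, 0], "slide": [0, 0, 0], "jaw": 50}, {"dr": [0, 0, 0], "slide": [0, 0, 0], "jaw": 50}, {"dr": [0, 0, 0], "slide": [0, 0, 0], "jaw": 50}, {"dr": [0, 0, 0], "slide": [0, 0, 0], "jaw": 50}, {"dr": [0, 0, 0], "slide": [0, 0, 0], "jaw": 50}, {"dr": [0, 0, 0], "slide": [0, 0, 0], "jaw": 50}, {"dr": [0, 0, 0], "slide": [0, 0, 0], "jaw": 50}])

```text
clock: 5.3
position: [378.5, 244.1, 330.3]
ee_rot: [0.851, -0.525, -0.0, 0.0]
contact_force: [0.4, 0.3, 0.1]
gripper_width: 50.3
grasp_force: 0.0
```

Run:
```python
from h import *
s=arm.read_state(); print(s["clock"],s["position"],St(s["position"]))
im=optics.get_image("wrist"); cv2.imwrite("pics/w3.png",im)
print(arm.read_state()["position"])
cv2.imwrite("pics/w3c.png",cv2.resize(im[40:340,160:560],None,fx=2,fy=2,interpolation=2))
```

```text
5.3 [378.51012119 244.13023371 330.29462455] [-76.56914177  20.00213079 330.29462455]
[378.51737153 244.10966615 330.28291274]
```

View pics/w3c.png

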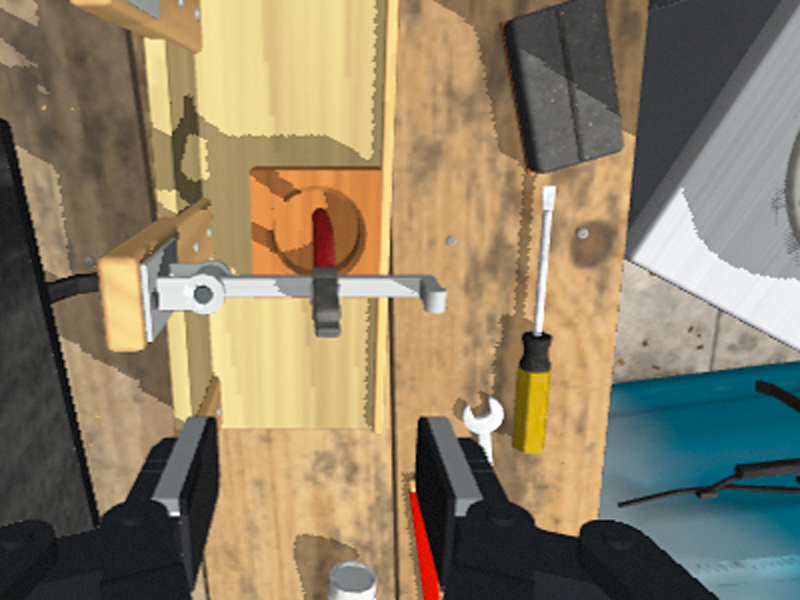

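The view shows the jaws' end at (327,333) centred between the fingers, the arm running level along y≈287, its pin at (203,295), its tip at (435,300), and the hole at (317,230).

Run:
```python
from h import *
np.set_printoptions(suppress=True,precision=1)
q=lambda x,y,z:St(onz("wrist",160+x/2,40+y/2,z))
print("jawtop",q(327,322,249),"pin",q(203,295,198),"tip",q(436,301,209),"hole",q(317,230,51),"armmid",q(300,287,184))
delta([W(-80,20,211)],down(F["yaw"]-np.pi/2))
```

```text
jawtop [-80.7  15.6 249. ] pin [-24.5  20.  198. ] tip [-129.6   19.   209. ] hole [-77.   16.2  51. ] armmid [-68.8  19.8 184. ]
dr [ 0. -0.  0.]
slide [ -0.   3. 119.]
```

step_arm(motion=[{"dr": [0, 0, 0], "slide": [1, 3, 30], "jaw": 50}, {"dr": [0, 0, 0], "slide": [1, 3, 70], "jaw": 50}, {"dr": [0, 0, 0], "slide": [1, 3, 100], "jaw": 50}, {"dr": [0, 0, 0], "slide": [1, 3, 119], "jaw": 50}, {"dr": [0, 0, 0], "slide": [1, 3, 119], "jaw": 50}, {"dr": [0, 0, 0], "slide": [1, 3, 119], "jaw": 20}, {"dr": [0, 0, 0], "slide": [1, 3, 119], "jaw": 0}, {"dr": [0, 0, 0], "slide": [1, 3, 119], "jaw": 0}])

```text
clock: 6.35
position: [376.7, 242.4, 212.1]
ee_rot: [0.851, -0.525, 0.0, -0.001]
contact_force: [0.8, -0.2, -0.4]
gripper_width: 9.1
grasp_force: 58.6
```

step_arm(motion=[{"dr": [0, 0, 0], "slide": [0, 0, 0], "jaw": 0}, {"dr": [0, 0, 0], "slide": [0, 0, -8], "jaw": 0}, {"dr": [0, 0, 0], "slide": [0, 0, -25], "jaw": 0}, {"dr": [0, 0, 0], "slide": [0, 0, -50], "jaw": 0}, {"dr": [0, 0, 0], "slide": [0, 0, -80], "jaw": 0}, {"dr": [0, 0, 0], "slide": [0, 0, -115], "jaw": 0}, {"dr": [0, 0, 0], "slide": [0, 0, -140], "jaw": 0}, {"dr": [0, 0, 0], "slide": [0, 0, -140], "jaw": 0}])

```text
clock: 7.35
position: [376.6, 242.3, 352.9]
ee_rot: [0.851, -0.525, 0.0, -0.002]
contact_force: [0.6, 0.3, -2.2]
gripper_width: 8.7
grasp_force: 58.6
```

Run:
```python
from h import *
s=arm.read_state(); print(s["clock"],s["position"],St(s["position"]),s["contact_force"],s["wrist_torque"],s["gripper_width"],s["grasp_force"])
i=optics.get_image("side");w=optics.get_image("wrist")
cv2.imwrite("pics/c4.png",np.hstack([cv2.resize(i[60:225,195:305],(400,600),interpolation=2),cv2.resize(w[60:360,218:418],(400,600))]))
s=arm.read_state();print(s["position"])
delta([W(-80,-120,s["position"][2])],down(F["yaw"]-np.pi/2))
```

```text
7.35 [376.5881462  242.25861779 352.92769296] [-79.1222326   19.17832182 352.92769296] [ 0.5906255   0.34219725 -2.17672253] [-0.01831087 -0.01483791 -0.03548749] 8.680622159026361 58.59310786414426
[375.58806464 241.48077266 350.09563396]
dr [0.02 0.   0.04]
slide [139.   0.  -0.]
```

View pics/c4.png

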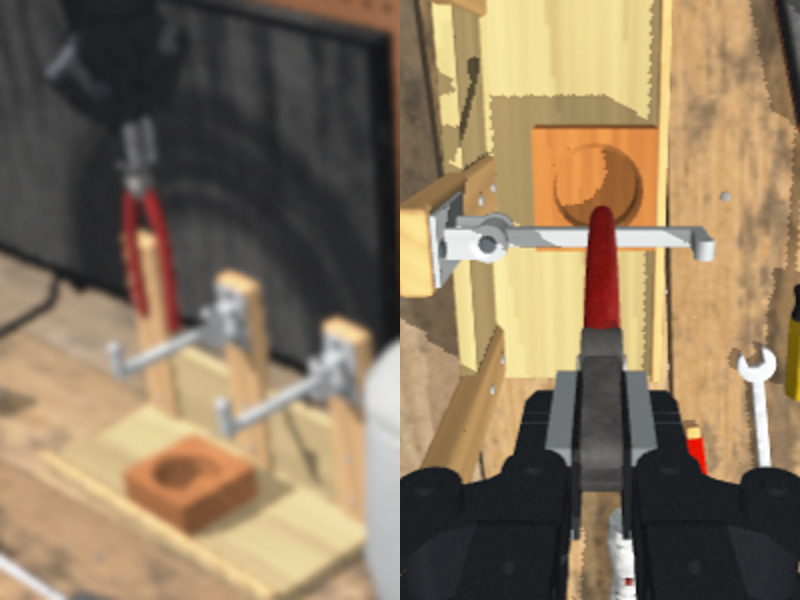

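The side view shows the pliers hanging vertically from the gripper, clear of both hooks. The spare hook, from (340,370) to (225,425), is parallel to the holder hook. The wrist view shows the handles at (600,265) in line with the fingers.

step_arm(motion=[{"dr": [0, 0, 0], "slide": [10, 0, 0], "jaw": 0}, {"dr": [0, 0, 0], "slide": [35, 0, 0], "jaw": 0}, {"dr": [0, 0, 0], "slide": [65, 0, 0], "jaw": 0}, {"dr": [0, 0, 0], "slide": [95, 0, 0], "jaw": 0}, {"dr": [0, 0, 0], "slide": [122, 0, 0], "jaw": 0}, {"dr": [0, 0, 0], "slide": [136, 0, 0], "jaw": 0}, {"dr": [0, 0, 0], "slide": [140, 0, 0], "jaw": 0}, {"dr": [0, 0, 0], "slide": [140, 0, 0], "jaw": 0}])

```text
clock: 8.45
position: [439.0, 116.9, 351.0]
ee_rot: [0.851, -0.525, -0.0, 0.0]
contact_force: [0.3, 0.4, -1.5]
gripper_width: 8.6
grasp_force: 58.6
```

Run:
```python
from h import *
s=arm.read_state(); print(s["clock"],s["position"],St(s["position"]),s["contact_force"],s["gripper_width"])
w=optics.get_image("wrist");cv2.imwrite("pics/w5.png",w)
s=arm.read_state();print(s["position"],St(s["position"]))
cv2.imwrite("pics/w5c.png",cv2.resize(w[60:360,218:418],(400,600)))
delta([W(-79,-120.8,s["position"][2]),W(-79,-120.8,212)],down(F["yaw"]-np.pi/2))
```

```text
8.45 [439.04538016 116.89901857 351.02130738] [ -78.81042888 -120.87823093  351.02130738] [ 0.28612519  0.37551629 -1.48184514] 8.607739326583925
[438.95623084 117.13859909 351.11980211] [ -78.78395004 -120.62397652  351.11980211]
dr [0.   0.   0.04]
slide [0. 0. 0.]
slide [  0.   0. 139.]
```

View pics/w5c.png

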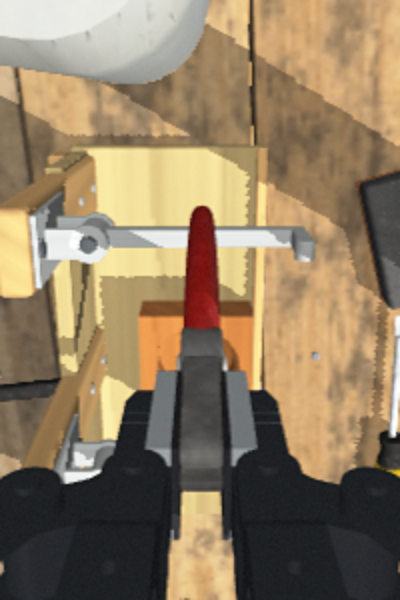

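The spare arm lies at y≈237 under the handles, just as the holder arm did before. The pliers are aligned, so I lower them.

step_arm(motion=[{"dr": [0, 0, 0], "slide": [0, 0, 10], "jaw": 0}, {"dr": [0, 0, 0], "slide": [0, 0, 40], "jaw": 0}, {"dr": [0, 0, 0], "slide": [0, 0, 75], "jaw": 0}, {"dr": [0, 0, 0], "slide": [0, 0, 105], "jaw": 0}, {"dr": [0, 0, 0], "slide": [0, 0, 125], "jaw": 0}, {"dr": [0, 0, 0], "slide": [0, 0, 135], "jaw": 0}, {"dr": [0, 0, 0], "slide": [0, 0, 138], "jaw": 0}, {"dr": [0, 0, 0], "slide": [0, 0, 138], "jaw": 0}])

```text
clock: 9.5
position: [439.4, 117.1, 213.8]
ee_rot: [0.851, -0.525, 0.0, -0.001]
contact_force: [-0.7, 0.3, -1.7]
gripper_width: 9.0
grasp_force: 58.6
```

Run:
```python
from h import *
s=arm.read_state(); print(s["clock"],s["position"],St(s["position"]),s["contact_force"],s["gripper_width"])
```

```text
9.5 [439.41999946 117.09837072 213.77886565] [ -78.38624832 -120.86591246  213.77886565] [-0.68980303  0.25839681 -1.74516746] 8.977144492094073
```

Lower 2 mm more, release to 40 mm, then raise.

step_arm(motion=[{"dr": [0, 0, 0], "slide": [0, 0, 2], "jaw": 0}, {"dr": [0, 0, 0], "slide": [0, 0, 2], "jaw": 0}, {"dr": [0, 0, 0], "slide": [0, 0, 2], "jaw": 12}, {"dr": [0, 0, 0], "slide": [0, 0, 2], "jaw": 20}, {"dr": [0, 0, 0], "slide": [0, 0, 2], "jaw": 40}, {"dr": [0, 0, 0], "slide": [0, 0, 2], "jaw": 40}, {"dr": [0, 0, 0], "slide": [0, 0, 2], "jaw": 40}, {"dr": [0, 0, 0], "slide": [0, 0, 2], "jaw": 40}])

```text
clock: 10.5
position: [439.1, 116.8, 211.3]
ee_rot: [0.851, -0.525, -0.0, 0.0]
contact_force: [-0.5, 0.0, 1.2]
gripper_width: 39.9
grasp_force: 0.0
```

step_arm(motion=[{"dr": [0, 0, 0], "slide": [0, 0, -15], "jaw": 40}, {"dr": [0, 0, 0], "slide": [0, 0, -45], "jaw": 40}, {"dr": [0, 0, 0], "slide": [0, 0, -80], "jaw": 40}, {"dr": [0, 0, 0], "slide": [0, 0, -115], "jaw": 40}, {"dr": [0, 0, 0], "slide": [0, 0, -120], "jaw": 40}, {"dr": [0, 0, 0], "slide": [0, 0, -120], "jaw": 0}, {"dr": [0, 0, 0], "slide": [0, 0, -120], "jaw": 0}, {"dr": [0, 0, 0], "slide": [0, 0, -120], "jaw": 0}])

```text
clock: 11.5
position: [438.8, 116.6, 330.3]
ee_rot: [0.851, -0.525, -0.0, 0.001]
contact_force: [-0.5, 0.2, -0.2]
gripper_width: -0.2
grasp_force: 0.0
```

Run:
```python
from h import *
s=arm.read_state(); print(s["clock"],s["position"],St(s["position"]),s["contact_force"],s["gripper_width"])
im=optics.get_image("side");cv2.imwrite("pics/s6.png",im)
# red handle pixels
hsv=cv2.cvtColor(im,cv2.COLOR_BGR2HSV)
m=(((hsv[...,0]<8)|(hsv[...,0]>172))&(hsv[...,1]>150)&(hsv[...,2]>60)).astype(np.uint8); m[:, :215]=0; m[:,290:]=0;m[:120]=0;m[215:]=0
ys,xs=np.nonzero(m); print("red box",len(xs),xs.min(),xs.max(),ys.min(),ys.max())
for n,P in dict(crotch=W(-79,-120,184),end1=W(-79,-98,70),end2=W(-79,-142,70)).items(): print(n,proj("side",P))
# swing holder: start beyond -ys side of holder arm? push from -ys to +ys
delta([W(-90,20-45,330)],down(F["yaw"]-np.pi/2))
```

```text
11.5 [438.82679678 116.59646754 330.30612156] [ -79.14060803 -121.05229285  330.30612156] [-0.47674348  0.15628874 -0.15013804] -0.24823070059830088
red box 65 265 276 171 196
crotch [269.40344446 170.1635254 ]
end1 [268.22830921 197.87129595]
end2 [277.55769951 203.24011606]
dr [ 0.01 -0.    0.04]
slide [-96.  10.   0.]
```

Run:
```python
from h import *
delta([W(-89,-10,330),W(-89,-10,165)])
print("then arc relative to there")
s=arm.read_state(); R0=R.from_quat(s["ee_rot"]); B=W(-89,-10,165)
for th in np.radians([84,72,60,48,36,24,12,1,-2]):
    d=np.array([-np.sin(th),np.cos(th)]); n=np.array([np.cos(th),np.sin(th)])
    off=5+14.5*abs(n[0])+11*abs(n[1])
    p=np.array([-24,20])+65*d-off*n; print(p.round(), np.round(R0.inv().apply(W(*p,165)-B)))
```

```text
slide [-111.    9.    0.]
slide [-111.    9.  165.]
then arc relative to there
[-90.   9.] [-19.   1.  -0.]
[-92.  21.] [-31.   3.  -0.]
[-91.  34.] [-44.   2.  -0.]
[-88.  46.] [-56.  -2.  -0.]
[-81.  59.] [-69.  -8.  -0.]
[-71.  70.] [-80. -18.  -0.]
[-59.  79.] [-89. -31.  -0.]
[-45.  85.] [-94. -45.  -0.]
[-42.  86.] [-95. -48.  -0.]
```

step_arm(motion=[{"dr": [0, 0, 0], "slide": [-30, 2, 0], "jaw": 0}, {"dr": [0, 0, 0], "slide": [-75, 6, 0], "jaw": 0}, {"dr": [0, 0, 0], "slide": [-111, 9, 0], "jaw": 0}, {"dr": [0, 0, 0], "slide": [-111, 9, 40], "jaw": 0}, {"dr": [0, 0, 0], "slide": [-111, 9, 85], "jaw": 0}, {"dr": [0, 0, 0], "slide": [-111, 9, 130], "jaw": 0}, {"dr": [0, 0, 0], "slide": [-111, 9, 160], "jaw": 0}, {"dr": [0, 0, 0], "slide": [-111, 9, 165], "jaw": 0}])

```text
clock: 12.55
position: [380.3, 210.8, 164.4]
ee_rot: [0.851, -0.525, -0.0, 0.003]
contact_force: [0.5, -0.1, 0.6]
gripper_width: -0.1
grasp_force: 0.0
```

step_arm(motion=[{"dr": [0, 0, 0], "slide": [-19, 1, 0], "jaw": 0}, {"dr": [0, 0, 0], "slide": [-31, 3, 0], "jaw": 0}, {"dr": [0, 0, 0], "slide": [-44, 2, 0], "jaw": 0}, {"dr": [0, 0, 0], "slide": [-56, -2, 0], "jaw": 0}, {"dr": [0, 0, 0], "slide": [-69, -8, 0], "jaw": 0}, {"dr": [0, 0, 0], "slide": [-80, -18, 0], "jaw": 0}, {"dr": [0, 0, 0], "slide": [-89, -31, 0], "jaw": 0}, {"dr": [0, 0, 0], "slide": [-94, -43, 0], "jaw": 0}])

```text
clock: 13.55
position: [377.8, 316.2, 165.9]
ee_rot: [0.851, -0.525, -0.0, 0.0]
contact_force: [-2.0, -3.0, -0.3]
gripper_width: -0.2
grasp_force: 1.2
```

step_arm(motion=[{"dr": [0, 0, 0], "slide": [0, -2, 0], "jaw": 0}, {"dr": [0, 0, 0], "slide": [0, -4, 0], "jaw": 0}, {"dr": [0, 0, 0], "slide": [0, -4, 0], "jaw": 0}, {"dr": [0, 0, 0], "slide": [0, -4, 0], "jaw": 0}, {"dr": [0, 0, 0], "slide": [0, -5, 0], "jaw": 0}, {"dr": [0, 0, 0], "slide": [0, -6, 0], "jaw": 0}, {"dr": [0, 0, 0], "slide": [0, -6, 0], "jaw": 0}, {"dr": [0, 0, 0], "slide": [0, -6, 0], "jaw": 0}])

```text
clock: 14.55
position: [380.6, 317.0, 166.0]
ee_rot: [0.851, -0.525, -0.001, 0.002]
contact_force: [-12.4, 0.4, 2.9]
gripper_width: -0.1
grasp_force: 5.2
```

Run:
```python
from h import *
s=arm.read_state(); print(s["clock"],s["position"],St(s["position"]),s["contact_force"],s["wrist_torque"])
```

```text
14.55 [380.59438546 316.95439946 166.00999107] [-42.37138103  84.33110121 166.00999107] [-12.36851321   0.37092134   2.88017567] [0.12537661 3.23844722 0.04580976]
```

```bash
cat >> h.py <<'E'
def log():
    s=arm.read_state(); open("log.txt","a").write(json.dumps([list(map(float,s["joints"])),list(map(float,s["position"])),list(map(float,s["ee_rot"]))])+"\n"); return s
E
python3 - <<'E'
from h import *
s=log(); print(s["joints"].round(3))
R0=R.from_quat(s["ee_rot"])
# refined cartridge from top+side: base & tip
im=cv2.imread("pics/top0.png")
u=np.array([-0.971,0.239,0]); up=np.array([0,0,1.]); 
for P in [(360,300,166),(360,300,340),(400,0,340),(560,-340,300)]: print(np.round(R0.inv().apply(np.array(P)-s["position"])))
for phi in (0,25):
    f=np.radians(phi); z=-np.sin(f)*u-np.cos(f)*up; x=np.cos(f)*u-np.sin(f)*up; M=np.c_[x,np.cross(z,x),z]
    print(phi,np.degrees((R0.inv()*R.from_matrix(M)).as_rotvec())/8)
# yellow/white mask for cartridge axis in top view
hsv=cv2.cvtColor(im,cv2.COLOR_BGR2HSV)
m=((hsv[...,0]>100)&(hsv[...,0]<125)&(hsv[...,1]>120)).astype(np.uint8); m[:,:400]=0;m[:,440:]=0;m[:120]=0;m[180:]=0
ys,xs=np.nonzero(m); print("blue",xs.min(),xs.max(),ys.min(),ys.max(),xs.mean(),ys.mean(),onz("top",xs.mean(),ys.mean(),40))
E
```

```text
[ 1.021  0.229 -0.395 -0.003 -0.95  -0.554]
[ 6. 26.  0.]
[   6.   27. -174.]
[ 292.  126. -173.]
[ 668.  135. -134.]
0 [ 0.01952387 -0.0373322  16.31000965]
25 [ 3.5662061  -1.67257305 15.9954791 ]
blue 414 423 146 164 418.63917525773195 154.15463917525773 [ 665.88902275 -376.94653649   40.        ]
```

step_arm(motion=[{"dr": [0, 0, 0], "slide": [6, 26, 0], "jaw": 0}, {"dr": [0, 0, 0], "slide": [6, 27, -55], "jaw": 0}, {"dr": [0, 0, 0], "slide": [6, 27, -115], "jaw": 0}, {"dr": [0, 0, 0], "slide": [6, 27, -170], "jaw": 0}, {"dr": [0, 0, 1.2], "slide": [50, 40, -174], "jaw": 80}, {"dr": [0, 0, 2.4], "slide": [105, 60, -174], "jaw": 80}, {"dr": [0, 0, 3.6], "slide": [160, 80, -174], "jaw": 80}, {"dr": [0, 0, 4.8], "slide": [215, 100, -174], "jaw": 80}])

```text
clock: 15.55
position: [390.8, 79.0, 341.5]
ee_rot: [-0.629, 0.777, -0.001, 0.002]
contact_force: [0.5, 0.6, -0.4]
gripper_width: 72.4
grasp_force: 0.0
```

```bash
cat >> h.py <<'E'
U=np.array([-0.971,0.239,0]); U/=np.linalg.norm(U)
def tilt(u,phi):
    up=np.array([0,0,1.]); f=np.radians(phi); z=-np.sin(f)*u-np.cos(f)*up; x=np.cos(f)*u-np.sin(f)*up; return np.c_[x,np.cross(z,x),z]
E
python3 - <<'E'
from h import *
s=log(); print(s["joints"].round(3),s["position"],s["clock"])
delta([(400,-80,330),(560,-340,260)],tilt(U,0)); delta([],tilt(U,25))
E
```

```text
[ 0.613 -0.088 -0.289  0.002 -1.365 -0.823] [390.80378032  79.0155236  341.47586874] 15.55
dr [-1.000e-02  3.000e-02  1.148e+01]
slide [154. -42.  11.]
slide [ 375. -252.   82.]
dr [ 2.49 -2.39 11.28]
```

step_arm(motion=[{"dr": [0, 0, 1.3], "slide": [55, -15, 0], "jaw": 80}, {"dr": [0, 0, 2.6], "slide": [110, -30, 5], "jaw": 80}, {"dr": [0, 0, 3.9], "slide": [160, -50, 11], "jaw": 80}, {"dr": [0, 0, 5.2], "slide": [205, -90, 20], "jaw": 80}, {"dr": [0, 0, 6.5], "slide": [250, -130, 35], "jaw": 80}, {"dr": [0, 0, 7.8], "slide": [290, -170, 50], "jaw": 80}, {"dr": [0, 0, 9.1], "slide": [335, -210, 65], "jaw": 80}, {"dr": [0, 0, 10.4], "slide": [375, -252, 82], "jaw": 80}])

```text
clock: 16.55
position: [561.9, -340.7, 258.8]
ee_rot: [0.046, 0.999, -0.001, 0.001]
contact_force: [1.0, 0.0, -0.4]
gripper_width: 79.7
grasp_force: 0.0
```

Run:
```python
from h import *
s=log(); print(s["joints"].round(3),s["position"],s["clock"])
M=np.array([605.5,-362.5,24]); T=tilt(U,25)
delta([M-180*T[:,2]],T)
```

```text
[-0.299  0.423  0.135  0.002 -1.28  -1.365] [ 561.86226201 -340.74600905  258.76784737] 16.55
dr [ 0.22 -3.1   1.05]
slide [30. -6. 72.]
```

step_arm(motion=[{"dr": [0.1, -0.9, 0.4], "slide": [10, -2, 20], "jaw": 80}, {"dr": [0.15, -1.8, 0.7], "slide": [20, -4, 45], "jaw": 80}, {"dr": [0.2, -2.7, 0.9], "slide": [30, -6, 72], "jaw": 80}, {"dr": [0.22, -3.1, 1.05], "slide": [30, -6, 72], "jaw": 80}, {"dr": [0.22, -3.1, 1.05], "slide": [30, -6, 72], "jaw": 80}, {"dr": [0.22, -3.1, 1.05], "slide": [30, -6, 72], "jaw": 80}, {"dr": [0.22, -3.1, 1.05], "slide": [30, -6, 72], "jaw": 80}, {"dr": [0.22, -3.1, 1.05], "slide": [30, -6, 72], "jaw": 80}])

```text
clock: 17.55
position: [530.8, -341.0, 186.6]
ee_rot: [0.114, 0.97, -0.025, 0.214]
contact_force: [0.2, 0.5, 0.1]
gripper_width: 79.7
grasp_force: 0.0
```

Run:
```python
from h import *
s=log(); print(s["joints"].round(3),s["position"],s["clock"])
im=optics.get_image("wrist");cv2.imwrite("pics/w7.png",im)
M=np.array([605.5,-362.5,24]); T=tilt(U,25)
delta([M-180*T[:,2]],T)
cv2.imwrite("pics/w7v.png",im)
```

```text
[-0.338  0.266 -0.332 -0.086 -0.542 -1.403] [ 530.78452058 -341.00532763  186.60012604] 17.55
dr [ 0.03 -0.02  0.04]
slide [-2. -3.  0.]
```

View pics/w7v.png

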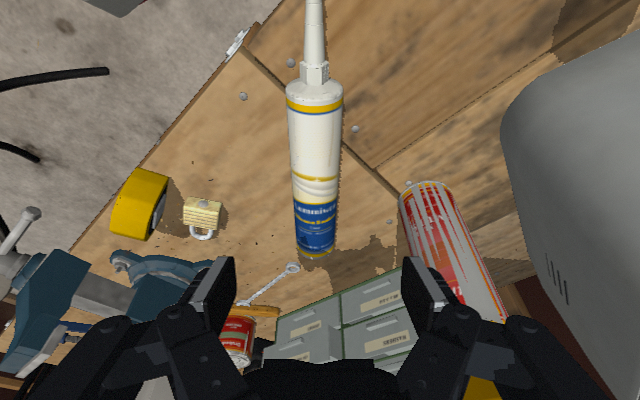

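The wrist view shows the cartridge lying nozzle up in the picture, shoulder at (315,97), base near (316,253), and the can to its right at (440,240). The axis is nearly centred between the fingers.

Run:
```python
from h import *
np.set_printoptions(suppress=True,precision=3)
a=onz("wrist",315.5,110,30); b=onz("wrist",316.8,235,30); sh=onz("wrist",315,94,40); ba=onz("wrist",316.8,257,4)
u=(a-b)/np.linalg.norm(a-b); print(a,b,u,"shoulder",sh,"base",ba, np.linalg.norm((sh-ba)[:2]))
M=(a+ (b-a)*0.5); 
# middle 115 from base along u
t=((ba-b)@u)+115; m=b+t*u; m[2]=24; print("mid",m)
T=tilt(u,25); 
np.save("u.npy",u)
delta([m-60*T[:,2],m+14*T[:,2]],T)
s=log()
```

```text
[ 525.792 -341.294   30.   ] [ 689.444 -379.701   30.   ] [-0.974  0.228  0.   ] shoulder [ 507.132 -337.096   40.   ] base [ 768.009 -398.739    4.   ] 268.06122132146913
mid [ 656.185 -371.895   24.   ]
dr [-0.   -0.02 -0.03]
slide [-49.  -1. 142.]
slide [-49.  -1. 216.]
```

Run:
```python
from h import *
print(onz("wrist",316.8,252,40),onz("wrist",316.8,252,46))
u=np.load("u.npy"); m=np.array([608,-360.6,24]); T=tilt(u,25)
delta([m-60*T[:,2],m+14*T[:,2]],T)
```

```text
[ 710.18284694 -384.70136783   40.        ] [ 702.50432972 -382.83557538   46.        ]
dr [-0.   -0.02 -0.03]
slide [ -4.  -1. 121.]
slide [ -4.  -1. 195.]
```

step_arm(motion=[{"dr": [0, 0, 0], "slide": [-2, -1, 40], "jaw": 80}, {"dr": [0, 0, 0], "slide": [-4, -1, 85], "jaw": 80}, {"dr": [0, 0, 0], "slide": [-4, -1, 125], "jaw": 80}, {"dr": [0, 0, 0], "slide": [-4, -1, 160], "jaw": 80}, {"dr": [0, 0, 0], "slide": [-4, -1, 185], "jaw": 80}, {"dr": [0, 0, 0], "slide": [-4, -1, 195], "jaw": 80}, {"dr": [0, 0, 0], "slide": [-4, -1, 195], "jaw": 80}, {"dr": [0, 0, 0], "slide": [-4, -1, 195], "jaw": 65}])

```text
clock: 18.6
position: [613.5, -361.7, 12.3]
ee_rot: [0.114, 0.97, -0.025, 0.215]
contact_force: [-0.0, -0.3, -0.4]
gripper_width: 65.7
grasp_force: 0.0
```

step_arm(motion=[{"dr": [0, 0, 0], "slide": [0, 0, 0], "jaw": 50}, {"dr": [0, 0, 0], "slide": [0, 0, 0], "jaw": 30}, {"dr": [0, 0, 0], "slide": [0, 0, 0], "jaw": 30}, {"dr": [0, 0, 0], "slide": [0, 0, 0], "jaw": 30}, {"dr": [0, 0, 0], "slide": [0, 0, 0], "jaw": 30}, {"dr": [0, 0, 0], "slide": [0, 0, 0], "jaw": 30}, {"dr": [0, 0, 0], "slide": [0, 0, 0], "jaw": 30}, {"dr": [0, 0, 0], "slide": [0, 0, 0], "jaw": 30}])

```text
clock: 19.6
position: [613.4, -361.8, 12.8]
ee_rot: [0.114, 0.97, -0.025, 0.215]
contact_force: [-4.0, 0.8, 5.8]
gripper_width: 46.6
grasp_force: 61.7
```

Run:
```python
from h import *
s=log(); print(s["joints"].round(3),s["position"],s["clock"],s["contact_force"],s["gripper_width"],s["grasp_force"])
im=optics.get_image("wrist");cv2.imwrite("pics/w8.png",im)
hsv=cv2.cvtColor(im,cv2.COLOR_BGR2HSV)
m=((hsv[...,0]>100)&(hsv[...,0]<125)&(hsv[...,1]>150)&(hsv[...,2]>80)).astype(np.uint8); m[:,:240]=0;m[:,400:]=0
n,l,st,c=cv2.connectedComponentsWithStats(m); print(st[1:][st[1:,4]>50],c[1:][st[1:,4]>50])
y=((hsv[...,0]>20)&(hsv[...,0]<32)&(hsv[...,1]>170)&(hsv[...,2]>120)).astype(np.uint8); y[:,:240]=0;y[:,400:]=0
n,l,st,c=cv2.connectedComponentsWithStats(y); print(st[1:][st[1:,4]>30])
```

```text
[-0.326  0.609 -0.273 -0.156 -0.258 -1.337] [ 613.43818881 -361.76540914   12.83210168] 19.6 [-3.96524386  0.75426321  5.75497965] 46.5970684069972 61.74202390015125
[[240 120 160  24 324]] [[318.87037037 136.65740741]]
[[ 240   98  160   40 3562]
 [ 266  273   59   29  246]
 [ 329  285   35   17  133]]
```

```bash
cat > kin.py <<'E'
from h import *
from scipy.optimize import least_squares
def FK(q,p,sg=(1,1)):
    a1,d1,L1,b,L2,Lt,k6=p
    Rz=R.from_euler('z',q[0]); 
    A=Rz*R.from_euler('y',q[1]); P=Rz.apply([a1,0,0])+[0,0,d1]+A.apply([0,0,L1])
    B=A*R.from_euler('y',-q[2]); P=P+B.apply([L2,0,b])
    C=B*R.from_euler('x',sg[0]*q[3])*R.from_euler('y',-q[4])*R.from_euler('x',sg[1]*q[5]+k6)
    P=P+C.apply([Lt,0,0])
    # tool z = C x ; tool x = C -z-ish
    return P,C*R.from_matrix(np.array([[0,0,1],[0,1,0],[-1,0,0.]]))
D=[json.loads(l) for l in open("log.txt")]
D.append([[1.526,.385,.007,0,-1.194,-.259],[186.834,595.967,230.462],[.988,-.151,0,.001]])
def res(p,sg):
    r=[]
    for q,P,Q in D:
        x,C=FK(q,p,sg); r+=list(x-P)+list(300*(C.inv()*R.from_quat(Q)).as_rotvec())
    for v,t in ((p[0],0),(p[3],0)): r.append(0.02*(v-t))
    return r
def fit():
    best=None
    for sg in ((1,1),(1,-1),(-1,1),(-1,-1)):
        for k in (0,np.pi/2,np.pi,-np.pi/2):
            o=least_squares(res,[0,300,350,0,350,250,k],args=(sg,))
            if best is None or o.cost<best[0]: best=(o.cost,o.x,sg)
    return best
if __name__=="__main__":
    b=fit(); print(b[0],b[1].round(2),b[2]); json.dump([list(b[1]),b[2]],open("kin.json","w"))
    print(np.round(res(b[1],b[2]),1).reshape(-1)[:42])
E
python3 kin.py
```

```text
82049.39015541154 [-62.66 322.34 573.89 -60.87 501.58 387.04   4.8 ] (1, -1)
[-151.2   55.6  -14.5   -0.9   -1.3  -24.6  -90.4  133.3    5.4    0.8
    0.7  -26.    47.8  153.8   -0.7    1.1    0.2  -26.1   58.2  116.
    5.5  -26.5   -3.3   18.7   58.1  116.     5.5  -26.6   -3.3   18.7
   44.7  122.8    3.7  -23.5   -4.5   65.  -160.1   -0.5   -5.    -0.2
    0.   -25.9]
```

```bash
sed -i 's/a1,d1,L1,b,L2,Lt,k6=p/a1,d1,L1,b,L2,Lt,k6,c=p/; s/Rz.apply(\[a1,0,0\])/Rz.apply([a1,c,0])/; s/250,k\]/250,k,-160]/' kin.py; python3 kin.py
```

```text
56.60999440421567 [ -22.35  146.88  559.19    5.03  445.82  276.16    4.71 -158.98] (-1, -1)
[-1.1 -0.3 -7.3  0.  -0.   0.   1.6  2.2  2.   0.  -0.   0.  -0.1  0.9
  0.3  0.  -0.   0.  -2.5  0.1  2.3  0.  -0.   0.  -2.5  0.1  2.3  0.
 -0.   0.   2.9 -3.1  1.6  0.  -0.   0.  -1.  -0.2 -1.3 -0.2 -0.  -0.1]
```

```bash
cat >> kin.py <<'E'
p,sg=json.load(open("kin.json")) if os.path.exists("kin.json") else (None,None)
LO=np.array([-3.14,-1.21,-1.07,-3.16,-2.99,-3.1])+.05; HI=np.array([3.14,2.06,1.41,2.05,-.16,3.1])-.05
def upr(head,phi=25):
    h=np.array([np.cos(head),np.sin(head),0]); up=np.array([0,0,1.]); f=np.radians(phi)
    z=-np.sin(f)*up+np.cos(f)*h; x=np.cos(f)*up+np.sin(f)*h; return np.c_[x,np.cross(z,x),z]
def IK(P,M,q0,n=1):
    Rt=R.from_matrix(M); f=lambda q:np.r_[FK(q,p,sg)[0]-P,300*(FK(q,p,sg)[1].inv()*Rt).as_rotvec()]
    o=least_squares(f,np.clip(q0,LO+.01,HI-.01),bounds=(LO,HI)); return o.x,np.sqrt(2*o.cost)
E
python3 - <<'E'
from kin import *
np.set_printoptions(suppress=True,precision=2)
q0=np.array(arm.read_state()["joints"]); rng=np.random.default_rng(0)
hole=W(-76,20,23)
for hd in (26,5,-18,-40,-63,-80):
  for phi in (25,):
    M=upr(np.radians(hd),phi); sols=[]
    for z in (138,250):
      m=hole.copy(); m[2]=z; best=[]
      for k in range(12):
        s=q0+[.9,0,0,0,0,0] if k==0 else rng.uniform(LO,HI)
        q,e=IK(m+14*M[:,2],M,s)
        if e<2 and not any(np.abs(q-b).max()<.05 for b in best): best.append(q)
      print(hd,phi,z,*best)
E
```

```text
26 25 138
26 25 250
5 25 138
5 25 250 [ 1.65 -0.09 -0.98  1.29 -1.23 -0.84]
-18 25 138 [ 1.59  0.36 -0.9   1.12 -1.26 -1.26]
-18 25 250 [ 1.59  0.09 -0.8   1.05 -1.43 -0.92]
-40 25 138 [ 1.48  0.45 -0.68  0.86 -1.41 -1.21]
-40 25 250 [ 1.48  0.24 -0.6   0.84 -1.6  -0.99]
-63 25 138 [ 1.34  0.54 -0.47  0.63 -1.58 -1.22]
-63 25 250 [ 1.34  0.37 -0.39  0.64 -1.77 -1.08]
-80 25 138 [ 1.23  0.61 -0.33  0.47 -1.69 -1.27]
-80 25 250 [ 1.23  0.46 -0.26  0.49 -1.9  -1.17]
```

```bash
cat > plan.py <<'E'
from kin import *
np.set_printoptions(suppress=True,precision=2)
s=arm.read_state(); q0=np.array(s["joints"]); 
P0,C0=FK(q0,p,sg); print("fk err",P0-s["position"])
hole=W(-76,20,23); M=upr(np.radians(-35)); T0=R.from_quat(s["ee_rot"]).as_matrix()
A,e1=IK(P0+[0,0,200],T0,q0)
def C(z): return np.r_[hole[:2],z]+14*M[:,2]
q,e=IK(C(138),M,[1.5,.4,-.7,.9,-1.4,-1.2]); Q={138:(q,e)}
for z in (200,250,300,350,400): q,e=IK(C(z),M,q); Q[z]=(q,e)
for z in Q: print(z,Q[z][0],Q[z][1])
print("A",A,e1)
def seg(a,b,x): t=np.clip((x-a)@(b-a)/((b-a)@(b-a)),0,1); return np.linalg.norm(a+t*(b-a)-x)
def info(q):
    P,Cc=FK(q,p,sg); m=Cc.as_matrix(); g=P-14*m[:,2]; ax=np.cos(np.radians(25))*m[:,0]-np.sin(np.radians(25))*m[:,2]
    a1,d1,L1,b,L2,Lt,k6,c=p; Rz=R.from_euler('z',q[0]); Ar=Rz*R.from_euler('y',q[1]); S=Rz.apply([a1,c,0])+[0,0,d1]; E=S+Ar.apply([0,0,L1]); Wc=P-Lt*m[:,2]
    noz=g+198*ax; base=g-115*ax
    return P,base,noz,min(seg(E,Wc,noz),seg(E,Wc,base)),min(seg(S,E,noz),seg(S,E,base))
if __name__=="__main__":
    for t in np.linspace(0,1,9):
        q=A+(Q[350][0]-A)*t; r=info(q); print(round(t,2),*[np.round(x) for x in r])
    r=info(Q[138][0]); print(*[np.round(x) for x in r])
E
python3 plan.py
```

```text
fk err [ 2.87 -3.07  1.61]
138 [ 1.51  0.43 -0.73  0.91 -1.37 -1.22] 2.1367577630280387e-12
200 [ 1.51  0.3  -0.69  0.89 -1.47 -1.08] 9.934475879363935e-13
250 [ 1.51  0.21 -0.64  0.89 -1.56 -0.97] 3.881221874011218e-13
300 [ 1.51  0.14 -0.58  0.89 -1.65 -0.87] 1.2412238797777319e-13
350 [ 1.51  0.07 -0.52  0.9  -1.73 -0.77] 2.1810382181553618e-13
400 [ 1.51  0.02 -0.44  0.92 -1.8  -0.67] 2.638865668618724e-13
A [-0.33  0.38 -0.1  -0.06 -0.66 -1.44] 1.8805323924839672e-13
0.0 [ 616. -365.  214.] [ 722. -390.  227.] [ 418. -317.  227.] 253.0 452.0
0.12 [ 620. -231.  202.] [ 729. -217.  197.] [ 422. -254.  249.] 253.0 409.0
0.25 [ 599. -120.  198.] [694. -71. 172.] [ 429. -200.  280.] 251.0 375.0
0.38 [565. -32. 202.] [634.  39. 156.] [ 442. -147.  318.] 246.0 352.0
0.5 [528.  36. 215.] [567. 115. 150.] [456. -86. 363.] 238.0 339.0
0.62 [492.  92. 237.] [504. 164. 155.] [464. -13. 410.] 230.0 333.0
0.75 [459. 141. 267.] [452. 195. 171.] [458.  71. 458.] 220.0 331.0
0.88 [427. 189. 303.] [412. 219. 199.] [431. 159. 505.] 211.0 331.0
1.0 [389. 237. 344.] [379. 244. 235.] [379. 244. 548.] 203.0 331.0
[389. 237. 132.] [379. 244.  23.] [379. 244. 336.] 217.0 276.0
```

```bash
cat >> plan.py <<'E'
def path(t,A3,B,bump=(-.25,.25)):
    q=A3+(B-A3)*t; q=q.copy(); q[1]+=bump[0]*np.sin(np.pi*t); q[2]+=bump[1]*np.sin(np.pi*t); return q
E
python3 - <<'E'
from plan import *
A3,e=IK(P0+[0,0,310],T0,A); print(A3,e); q,e=IK(C(420),M,Q[400][0]); print(q,e)
json.dump([list(A3),list(q)],open("AB.json","w"))
for t in np.linspace(0,1,13):
    r=info(path(t,A3,q)); print(round(t,2),*[np.round(x) for x in r])
ang=sum(np.degrees((FK(path(t,A3,q),p,sg)[1].inv()*FK(path(t+.01,A3,q),p,sg)[1]).magnitude()) for t in np.arange(0,1,.01)); print(ang)
delta([P0+[0,0,310]-P0+s["position"]])
E
```

```text
fk err [ 2.87 -3.07  1.61]
138 [ 1.51  0.43 -0.73  0.91 -1.37 -1.22] 2.1367577630280387e-12
200 [ 1.51  0.3  -0.69  0.89 -1.47 -1.08] 9.934475879363935e-13
250 [ 1.51  0.21 -0.64  0.89 -1.56 -0.97] 3.881221874011218e-13
300 [ 1.51  0.14 -0.58  0.89 -1.65 -0.87] 1.2412238797777319e-13
350 [ 1.51  0.07 -0.52  0.9  -1.73 -0.77] 2.1810382181553618e-13
400 [ 1.51  0.02 -0.44  0.92 -1.8  -0.67] 2.638865668618724e-13
A [-0.33  0.38 -0.1  -0.06 -0.66 -1.44] 1.8805323924839672e-13
[-0.33  0.32  0.07 -0.05 -0.89 -1.46] 2.6332898787084553e-13
[ 1.51  0.01 -0.41  0.93 -1.83 -0.63] 2.478893640447027e-13
0.0 [ 616. -365.  324.] [ 722. -390.  337.] [ 418. -317.  337.] 251.0 435.0
0.08 [ 631. -279.  393.] [ 740. -278.  408.] [ 427. -277.  401.] 249.0 424.0
0.17 [ 629. -199.  454.] [ 735. -173.  469.] [ 429. -240.  462.] 245.0 414.0
0.25 [ 613. -128.  503.] [711. -80. 514.] [ 425. -206.  516.] 240.0 406.0
0.33 [589. -67. 536.] [677.  -1. 541.] [ 419. -176.  560.] 235.0 397.0
0.42 [564. -15. 552.] [638.  65. 547.] [ 414. -148.  594.] 230.0 389.0
0.5 [538.  30. 553.] [599. 120. 533.] [ 415. -119.  618.] 225.0 382.0
0.58 [515.  71. 539.] [559. 165. 503.] [420. -83. 634.] 220.0 375.0
0.67 [492. 109. 516.] [519. 200. 460.] [426. -37. 642.] 216.0 368.0
0.75 [469. 145. 487.] [480. 226. 412.] [431.  21. 644.] 212.0 363.0
0.83 [445. 178. 457.] [442. 240. 366.] [428.  89. 640.] 209.0 359.0
0.92 [418. 209. 432.] [407. 245. 329.] [412. 166. 632.] 207.0 355.0
1.0 [389. 237. 414.] [379. 244. 305.] [379. 244. 618.] 206.0 352.0
172.1523205896908
slide [-131.    0. -281.]
```

step_arm(motion=[{"dr": [0, 0, 0], "slide": [-8, 0, -18], "jaw": 30}, {"dr": [0, 0, 0], "slide": [-25, 0, -54], "jaw": 30}, {"dr": [0, 0, 0], "slide": [-47, 0, -100], "jaw": 30}, {"dr": [0, 0, 0], "slide": [-70, 0, -150], "jaw": 30}, {"dr": [0, 0, 0], "slide": [-93, 0, -200], "jaw": 30}, {"dr": [0, 0, 0], "slide": [-115, 0, -245], "jaw": 30}, {"dr": [0, 0, 0], "slide": [-128, 0, -275], "jaw": 30}, {"dr": [0, 0, 0], "slide": [-131, 0, -281], "jaw": 30}])

```text
clock: 20.65
position: [614.0, -362.2, 325.1]
ee_rot: [0.114, 0.969, -0.025, 0.216]
contact_force: [-0.3, 1.1, -2.4]
gripper_width: 46.3
grasp_force: 62.3
```

```bash
cat > rows.py <<'E'
import sys
from kin import *
np.set_printoptions(suppress=True,precision=2)
A3,B=map(np.array,json.load(open("AB.json")))
def pth(t,b=.12):
    q=A3+(B-A3)*t; q=q.copy(); q[1]-=b*np.sin(np.pi*t); q[2]+=b*np.sin(np.pi*t); return q
def rows(ts,qn=None):
    s=log(); R0=R.from_quat(s["ee_rot"]); Pf,_=FK(s["joints"],p,sg); off=np.array(s["position"])-Pf
    print(s["clock"],s["position"],s["joints"].round(2),s["gripper_width"],s["grasp_force"],s["contact_force"],"fkerr",off)
    for t in ts:
        P,Cc=FK(pth(t),p,sg); print(t,"dr",np.degrees((R0.inv()*Cc).as_rotvec())/8,"slide",R0.inv().apply(P+off-s["position"]).round(),"base z",(P-14*Cc.as_matrix()[:,2]-115*(np.cos(.436)*Cc.as_matrix()[:,0]-np.sin(.436)*Cc.as_matrix()[:,2])).round())
rows([float(x) for x in sys.argv[1:]])
E
python3 rows.py .04 .09 .14 .19 .24 .29 .34 .39
```

```text
20.65 [ 613.97 -362.25  325.07] [-0.32  0.29  0.06 -0.05 -0.9  -1.46] 46.26557232701526 62.34659940004349 [-0.28  1.07 -2.42] fkerr [ 6.46 -1.96 -7.17]
0.04 dr [-0.02  0.14 -0.89] slide [-9. 40. -1.] base z [ 732. -336.  348.]
0.09 dr [-0.02  0.27 -1.99] slide [ -9.  91. -19.] base z [ 738. -269.  360.]
0.14 dr [ 0.01  0.38 -3.07] slide [ -5. 138. -36.] base z [ 737. -206.  371.]
0.19 dr [ 0.06  0.48 -4.14] slide [  2. 181. -54.] base z [ 731. -146.  380.]
0.24 dr [ 0.13  0.57 -5.19] slide [ 12. 221. -72.] base z [719. -90. 386.]
0.29 dr [ 0.23  0.67 -6.22] slide [ 24. 258. -89.] base z [703. -39. 390.]
0.34 dr [ 0.35  0.77 -7.24] slide [  39.  291. -104.] base z [683.   8. 391.]
0.39 dr [ 0.51  0.88 -8.25] slide [  55.  320. -118.] base z [660.  49. 389.]
```

step_arm(motion=[{"dr": [0, 0.1, -0.7], "slide": [-7, 30, -1], "jaw": 30}, {"dr": [0, 0.25, -1.8], "slide": [-9, 82, -16], "jaw": 30}, {"dr": [0, 0.38, -3.0], "slide": [-5, 136, -36], "jaw": 30}, {"dr": [0.06, 0.48, -4.1], "slide": [2, 181, -54], "jaw": 30}, {"dr": [0.13, 0.57, -5.2], "slide": [12, 221, -72], "jaw": 30}, {"dr": [0.23, 0.67, -6.2], "slide": [24, 258, -89], "jaw": 30}, {"dr": [0.35, 0.77, -7.2], "slide": [39, 291, -104], "jaw": 30}, {"dr": [0.51, 0.88, -8.25], "slide": [55, 320, -118], "jaw": 30}])

```text
clock: 21.65
position: [590.3, -26.6, 403.5]
ee_rot: [-0.426, 0.884, -0.163, 0.103]
contact_force: [-0.2, -0.2, -3.0]
gripper_width: 46.1
grasp_force: 62.3
```

```bash
python3 rows.py .42 .47 .52 .57 .62 .67 .72 .76
```

```text
21.65 [590.28 -26.58 403.52] [ 0.37  0.09 -0.14  0.34 -1.12 -1.16] 46.14816913148104 62.26595185697079 [-0.21 -0.2  -3.01] fkerr [13.68  7.48 52.38]
0.42 dr [ 0.14  0.08 -0.56] slide [-24.  -9. -68.] base z [646.  72. 387.]
0.47 dr [ 0.31  0.29 -1.55] slide [-38.  18. -81.] base z [620. 106. 381.]
0.52 dr [ 0.49  0.52 -2.53] slide [-49.  45. -92.] base z [594. 135. 374.]
0.57 dr [ 0.7   0.79 -3.51] slide [ -59.   71. -102.] base z [567. 160. 364.]
0.62 dr [ 0.93  1.08 -4.49] slide [ -67.   96. -110.] base z [540. 181. 354.]
0.67 dr [ 1.21  1.41 -5.45] slide [ -73.  121. -117.] base z [514. 197. 343.]
0.72 dr [ 1.52  1.77 -6.4 ] slide [ -79.  145. -124.] base z [489. 210. 333.]
0.76 dr [ 1.8   2.08 -7.15] slide [ -83.  164. -129.] base z [470. 218. 325.]
```

```bash
python3 - <<'E'
s=open("kin.py").read()
s=s.replace("k6,c=p","k6,c,w1,w2,t1,t2=p").replace("C=B*R.from_euler('x',sg[0]*q[3])*R.from_euler('y',-q[4])*R.from_euler('x',sg[1]*q[5]+k6)\n    P=P+C.apply([Lt,0,0])",
"B2=B*R.from_euler('x',sg[0]*q[3]); P=P+B2.apply([0,w1,w2]); B3=B2*R.from_euler('y',-q[4]); P=P+B3.apply([Lt,t1,t2]); C=B3*R.from_euler('x',sg[1]*q[5]+k6)")
s=s.replace("k,-160]","k,-160,0,0,0,0]").replace("((p[0],0),(p[3],0))","((p[0],0),(p[3],0),(p[8],0),(p[9],0),(p[10],0),(p[11],0))")
open("kin.py","w").write(s)
E
python3 kin.py; tail -3 log.txt
```

```text
2.642963039212447 [-2.5000e-01  1.6064e+02  5.6490e+02  5.0000e-02  4.2188e+02  2.9777e+02
 -1.5700e+00 -2.1000e-01 -7.9800e+01 -5.0000e-02 -7.9800e+01  1.6000e-01] (-1, -1)
[-0.  -0.  -0.1 -0.  -0.   0.  -0.  -0.  -0.1  0.  -0.   0.  -0.  -0.
 -0.1  0.  -0.   0.  -0.  -0.   0.   0.  -0.   0.  -0.  -0.   0.   0.
 -0.   0.  -0.  -0.  -0.   0.  -0.   0.  -0.  -0.   0.   0.   0.   0. ]
[[-0.32634212495710435, 0.6085520040798401, -0.2731313956557793, -0.156397885628275, -0.25806099655052706, -1.3368985790275083], [613.4381888086949, -361.76540914158346, 12.832101680797438], [0.11444583931693246, 0.9696263298946474, -0.024705709673840632, 0.21474766156489605]]
[[-0.3236236763947382, 0.29301993219570444, 0.05546623229541963, -0.04908115116939355, -0.8963983760366977, -1.4598432578405376], [613.9701914942544, -362.2490910818922, 325.0702071456263], [0.1143261680840642, 0.969287412053765, -0.02518736251881531, 0.21627999651996166]]
[[0.3748091849527372, 0.08784975831206014, -0.14302100773479412, 0.34303967177501926, -1.1249085737086029, -1.1633653596212132], [590.278437653903, -26.578374497082358, 403.51505225370715], [-0.4258415789917542, 0.8840584077301501, -0.16270449161934405, 0.10308700078250367]]
```

Run:
```python
from kin import *
np.set_printoptions(suppress=True,precision=2)
q0=np.array(arm.read_state()["joints"]); rng=np.random.default_rng(0); hole=W(-76,20,23)
for hd in (-10,-25,-40,-60):
    M=upr(np.radians(hd)); 
    for z in (138,300,420):
      m=np.r_[hole[:2],z]; best=[]
      for k in range(14):
        q,e=IK(m+14*M[:,2],M,q0 if k==0 else rng.uniform(LO,HI))
        if e<2 and not any(np.abs(q-b).max()<.05 for b in best): best.append(q)
      print(hd,z,*best)
```

```text
-10 138
-10 300
-10 420 [ 1.29 -0.18 -0.93  1.31 -1.21 -0.68]
-25 138
-25 300 [ 1.34  0.09 -1.    1.19 -1.28 -1.07]
-25 420 [ 1.37 -0.05 -0.81  1.09 -1.44 -0.77]
-40 138 [ 1.32  0.47 -0.99  1.08 -1.18 -1.47]
-40 300 [ 1.37  0.2  -0.83  0.94 -1.43 -1.09]
-40 420 [ 1.37  0.07 -0.66  0.92 -1.61 -0.85]
-60 138 [ 1.31  0.57 -0.74  0.72 -1.33 -1.38]
-60 300 [ 1.31  0.33 -0.6   0.69 -1.62 -1.13]
-60 420 [ 1.31  0.21 -0.45  0.73 -1.82 -0.95]
```

```bash
python3 - <<'E'
from kin import *
q0=np.array(arm.read_state()["joints"]); hole=W(-76,20,23); M=upr(np.radians(-50))
q,e=IK(np.r_[hole[:2],420]+14*M[:,2],M,[1.35,.15,-.55,.8,-1.7,-.9]); print(q.round(2),e)
json.dump([list(q0),list(q)],open("AB.json","w"))
E
sed -i 's/b=.12/b=.06/' rows.py; python3 rows.py .08 .16 .24 .32 .4 .48 .56 .64 .72 .8 .88 .94 1
```

```text
[ 1.34  0.14 -0.55  0.82 -1.72 -0.9 ] 2.289004458135296e-13
21.65 [590.28 -26.58 403.52] [ 0.37  0.09 -0.14  0.34 -1.12 -1.16] 46.14816913148104 62.26595185697079 [-0.21 -0.2  -3.01] fkerr [0.   0.04 0.08]
0.08 dr [ 0.06  0.24 -0.79] slide [-14.  25. -14.] base z [644.  81. 372.]
0.16 dr [ 0.15  0.49 -1.58] slide [-26.  49. -27.] base z [621. 111. 369.]
0.24 dr [ 0.27  0.76 -2.36] slide [-37.  73. -40.] base z [598. 137. 365.]
0.32 dr [ 0.41  1.06 -3.14] slide [-45.  97. -53.] base z [573. 159. 360.]
0.4 dr [ 0.57  1.39 -3.93] slide [-52. 120. -63.] base z [549. 179. 353.]
0.48 dr [ 0.76  1.76 -4.72] slide [-58. 143. -73.] base z [524. 195. 346.]
0.56 dr [ 0.99  2.18 -5.51] slide [-63. 167. -81.] base z [499. 209. 337.]
0.64 dr [ 1.26  2.64 -6.31] slide [-67. 190. -88.] base z [475. 219. 328.]
0.72 dr [ 1.57  3.15 -7.11] slide [-71. 213. -96.] base z [452. 227. 320.]
0.8 dr [ 1.94  3.68 -7.9 ] slide [ -74.  237. -103.] base z [429. 233. 312.]
0.88 dr [ 2.37  4.25 -8.67] slide [ -77.  260. -112.] base z [408. 238. 307.]
0.94 dr [ 2.74  4.68 -9.23] slide [ -79.  277. -119.] base z [393. 241. 305.]
1.0 dr [ 3.15  5.12 -9.76] slide [ -81.  295. -127.] base z [379. 244. 305.]
```

step_arm(motion=[{"dr": [0.06, 0.24, -0.79], "slide": [-14, 25, -14], "jaw": 30}, {"dr": [0.15, 0.49, -1.58], "slide": [-26, 49, -27], "jaw": 30}, {"dr": [0.27, 0.76, -2.36], "slide": [-37, 73, -40], "jaw": 30}, {"dr": [0.41, 1.06, -3.14], "slide": [-45, 97, -53], "jaw": 30}, {"dr": [0.57, 1.39, -3.93], "slide": [-52, 120, -63], "jaw": 30}, {"dr": [0.76, 1.76, -4.72], "slide": [-58, 143, -73], "jaw": 30}, {"dr": [0.99, 2.18, -5.51], "slide": [-63, 167, -81], "jaw": 30}, {"dr": [1.26, 2.64, -6.31], "slide": [-67, 190, -88], "jaw": 30}])

```text
clock: 22.65
position: [467.6, 154.4, 416.9]
ee_rot: [0.713, -0.606, 0.339, 0.098]
contact_force: [-0.1, -0.4, -2.7]
gripper_width: 46.1
grasp_force: 62.3
```

```bash
python3 rows.py .72 .78 .84 .9 .95 1
```

```text
22.65 [467.6  154.37 416.87] [ 0.99  0.07 -0.35  0.65 -1.5  -1.  ] 46.10837897450235 62.337420880794525 [-0.14 -0.37 -2.71] fkerr [-0.05  0.14  0.21]
0.72 dr [ 0.22  0.53 -0.82] slide [-16.  13. -15.] base z [452. 227. 320.]
0.78 dr [ 0.41  0.97 -1.41] slide [-28.  22. -26.] base z [435. 232. 314.]
0.84 dr [ 0.61  1.44 -2.  ] slide [-40.  31. -38.] base z [419. 236. 310.]
0.9 dr [ 0.84  1.92 -2.57] slide [-51.  40. -50.] base z [403. 239. 306.]
0.95 dr [ 1.05  2.35 -3.03] slide [-60.  48. -60.] base z [391. 242. 305.]
1.0 dr [ 1.28  2.78 -3.48] slide [-69.  56. -72.] base z [379. 244. 305.]
```

step_arm(motion=[{"dr": [0.22, 0.53, -0.82], "slide": [-16, 13, -15], "jaw": 30}, {"dr": [0.41, 0.97, -1.41], "slide": [-28, 22, -26], "jaw": 30}, {"dr": [0.61, 1.44, -2.0], "slide": [-40, 31, -38], "jaw": 30}, {"dr": [0.84, 1.92, -2.57], "slide": [-51, 40, -50], "jaw": 30}, {"dr": [1.05, 2.35, -3.03], "slide": [-60, 48, -60], "jaw": 30}, {"dr": [1.28, 2.78, -3.48], "slide": [-69, 56, -72], "jaw": 30}, {"dr": [1.28, 2.78, -3.48], "slide": [-69, 56, -72], "jaw": 30}, {"dr": [1.28, 2.78, -3.48], "slide": [-69, 56, -72], "jaw": 30}])

```text
clock: 23.65
position: [388.1, 234.9, 415.3]
ee_rot: [0.764, -0.359, 0.486, 0.226]
contact_force: [-1.1, -0.4, -2.8]
gripper_width: 46.1
grasp_force: 62.4
```

Run:
```python
from kin import *
np.set_printoptions(suppress=True,precision=2)
s=log(); print(s["position"],s["clock"],s["gripper_width"])
im=optics.get_image("side");cv2.imwrite("pics/s9.png",im); cv2.imwrite("pics/t9.png",optics.get_image("top")); cv2.imwrite("pics/w9.png",optics.get_image("wrist"))
hole=W(-76,20,23); M=upr(np.radians(-50)); P=np.r_[hole[:2],420]+14*M[:,2]
delta([P,P-[0,0,200],P-[0,0,282]],M)
# blue label in side view
hsv=cv2.cvtColor(im,cv2.COLOR_BGR2HSV)
m=((hsv[...,0]>100)&(hsv[...,0]<125)&(hsv[...,1]>120)&(hsv[...,2]>60)).astype(np.uint8); m[:,:180]=0;m[:,330:]=0;m[230:]=0
n,l,st,c=cv2.connectedComponentsWithStats(m); print("blue side",st[1:][st[1:,4]>30])
for z in (305,305+100,305+227,305+313): print(z,proj("side",np.r_[hole[:2],z]),proj("top",np.r_[hole[:2],z]))
```

```text
[388.1  234.94 415.34] 23.65 46.05134817648352
dr [ 0.01  0.02 -0.04]
slide [-2.  1.  0.]
slide [-183.    2.   85.]
slide [-257.    2.  120.]
blue side [[224  93   5  22  53]]
305 [235.31 119.88] [262.34 258.65]
405 [230.14  87.7 ] [257.65 251.41]
532 [222.74  41.53] [250.57 240.47]
618 [217.09   6.27] [244.85 231.63]
```

Run:
```python
from h import *
im=cv2.imread("pics/s9.png"); hsv=cv2.cvtColor(im,cv2.COLOR_BGR2HSV).astype(int)
def ch(p):
    h,s,v=p
    if v<60: return '.'
    if s<60: return 'W' if v>140 else 'g'
    if 100<=h<=130: return 'B'
    if 20<=h<=35 and s>130: return 'Y'
    return 'o'
for v in range(36,134,2): print(v,''.join(ch(hsv[v,u]) for u in range(200,262)))
i=optics.camera_info("side"); print(np.linalg.inv(np.array(i["view"]))[:3,3])
```

```text
36 oooooooooooooooooooWWWWWWWWooooooooooooooooooooooooooooooooooo
38 oooooooooooooooooooWWWWWWWWgoooooooooooooooooooooooooooooooooo
40 oooooooooooooooooooWWWWWWWWgoooooooooooooooooooooooooooooooooo
42 ooooooooooooooooooWWWWWWWWWWWWoooooooooooooooooooooooooooooooo
44 ooooooooooooooooWWWWWWWWWWWWWWWWWooooooooooooooooooooooooooooo
46 ..oooooooooooooWWWWWWWWWWWWWWWWWWgoooooooooooooooooooooooooooo
48 .......ggggooogWWWWWWWWWWWWWWWWWoooooooooooooooooooooooooooooo
50 .............ggooooooooooooooooooooooooooooooooooooooooooooooo
52 ...............gWWWWWWWWgggggggBBBgooooooooooooooooooooooooooo
54 ............ggggWWWBBBBBBBBBBBBBBBBggooooooooooooooooooooooooo
56 .............ggggWWWBWWWWWWgWWWgBBBB......ggggoooooooooooooooo
58 ...............ggWWWBWWWWWWWWWWWBBBB..............gggggooooooo
60 ...............ggWWWWBWWWWWWWWWWBBBBgg.....................ggg
62 ................gWWWWBWWWWWWWWWWgBBBggggg.....................
64 ................ggWWWBWWWWWWWWWWgBBBggggg......gg.............
66 .................gWWWWBWWWWWWWWWWBBBBgggg......gg........ggggg
68 .................ggWWWBWWWWWWWWWWgBBBgggg
[... 1494 characters left out ...]
gggg..............BBBBgWWWWggggBggg..................
116 ggggggggggggg..............ggggggggggggggooog.................
118 gggggggggggggg.............oooooooooooooooogg.................
120 gggggggggggggg..............ggoooooooggggggggggggggggg........
122 gggggggggggggg...............googggggggggggggggggggggggggggg..
124 gggggggggggggg..............oooooooooogggggggggggggggggggggggg
126 gggggggggggggg..............oooooooooooogggggggggggggggggggggg
128 .ggggggggggggg..............oooooooooooogggggggggggggggggggggg
130 ......gggggggg..............oooooooooooooggggggggggggggggggggg
132 ggggg......gg...............goooWggooooooggggggggggggggggggggg
[ 228.44841649 -859.56847498  800.57059952]
```

```bash
cat > dn.py <<'E'
from kin import *
import sys
s=log(); print(s["position"],s["clock"],s["gripper_width"],s["contact_force"].round(1),s["joints"].round(2))
hole=W(-76,20,23); M=upr(np.radians(-50)); P=np.r_[hole[:2],0]+12.5*M[:,2]
delta([P+[0,0,float(z)] for z in sys.argv[1:]],M)
E
python3 dn.py 420 370 320 270 220 190
```

```text
[388.32797752 234.69127398 416.01542556] 23.8 46.32855974069628 [ 0.5 -0.  -2.1] [ 1.34  0.14 -0.55  0.82 -1.72 -0.9 ]
dr [ 0.01  0.02 -0.04]
slide [-2.  1. -1.]
slide [-47.   1.  20.]
slide [-93.   1.  41.]
slide [-138.    2.   62.]
slide [-183.    2.   84.]
slide [-210.    2.   96.]
```

step_arm(motion=[{"dr": [0, 0, 0], "slide": [-15, 1, 6], "jaw": 30}, {"dr": [0, 0, 0], "slide": [-47, 1, 20], "jaw": 30}, {"dr": [0, 0, 0], "slide": [-93, 1, 41], "jaw": 30}, {"dr": [0, 0, 0], "slide": [-138, 2, 62], "jaw": 30}, {"dr": [0, 0, 0], "slide": [-183, 2, 84], "jaw": 30}, {"dr": [0, 0, 0], "slide": [-205, 2, 94], "jaw": 30}, {"dr": [0, 0, 0], "slide": [-210, 2, 96], "jaw": 30}, {"dr": [0, 0, 0], "slide": [-210, 2, 96], "jaw": 30}])

```text
clock: 24.8
position: [386.0, 236.2, 185.2]
ee_rot: [0.764, -0.359, 0.487, 0.226]
contact_force: [-0.4, -0.3, -2.6]
gripper_width: 46.0
grasp_force: 62.4
```

```bash
python3 dn.py 190 165 155 145 140 135
python3 - <<'E'
from h import *
im=optics.get_image("side"); cv2.imwrite("pics/s10.png",im); cv2.imwrite("pics/t10.png",optics.get_image("top"))
hole=W(-76,20,51); print(proj("side",hole),proj("side",hole+[0,0,24]),proj("top",hole))
hsv=cv2.cvtColor(im,cv2.COLOR_BGR2HSV).astype(int)
def ch(p):
    h,s,v=p
    if v<60: return '.'
    if s<60: return 'W' if v>140 else 'g'
    if 100<=h<=130: return 'B'
    if h<=12 and s>120: return 'o'
    if 20<=h<=35 and s>130: return 'Y'
    return ' '
for v in range(150,206,2): print(v,''.join(ch(hsv[v,u]) for u in range(222,275)))
E
```

```text
[386.00801279 236.24827936 185.23232485] 24.8 46.01726897844485 [-0.4 -0.3 -2.6] [ 1.34  0.43 -0.82  0.84 -1.34 -1.31]
dr [ 0.01  0.01 -0.04]
slide [-0.  0.  1.]
slide [-23.   0.  11.]
slide [-32.   0.  16.]
slide [-41.   0.  20.]
slide [-45.   0.  22.]
slide [-50.   0.  24.]
[246.33682938 188.66859612] [245.40301592 182.8456953 ] [271.70166162 273.12245548]
150 ......gggggggggWWWWWWWWgBggggggggggggggggW    ggggggg
152 .......ggggggggWWWWWWWWgBggggggggggggggggg    ggggggg
154 gggggg....ggggggWWWWWWWggggggggggggggggggg   gggggggg
156         g...gggggWWWWWWWBggg  gggg      g    gggggggg
158           gggggggWWWWWWWgggg                 gggggg..
160             gggggWWWWWWWggggg               ggggggg..
162             ggBBWWWWWWWWWgggg                ggggggg 
164             gBBBWWWWWWWWWgggg               ggggggggg
166             WgBBWWWWWWWWWgggg               gWWgggggg
168              gBBBWWWWWWWWWggg    gg          ggggg gg
170              WgBBWWWWWWWWWgggg WWWWWg        WWgg oo 
172               WBBWWWWWWWWWgggg gWWWWg  gWWWWWWWWg ooo
174               WgBBWWWWWWWWgggggggWWWgWW
[... 159 characters left out ...]
ggggg     ggg      ooo     oo
182                     WWg                    oooo     o
184                              ooooo         oooo     o
186               ooooo     ooooooooooooo      oooo     o
188             ooooooooooooooooooooooooooooooooooo     o
190         ooooooooooooooooooooooooooooooooooooooo      
192          oooooooooooooooooooooooooooooooooooooo      
194          ooooooooooooooooooooooooooooooooooooooo     
196           ooooooooooooooooooooooooooooooo   oooo     
198              oooooooooooooooooooooo oo               
200                 ooooooooooooooooo                    
202                    oooooooooooo                      
204                        ooooo
```

step_arm(motion=[{"dr": [0, 0, 0], "slide": [-8, 0, 5], "jaw": 30}, {"dr": [0, 0, 0], "slide": [-16, 0, 8], "jaw": 30}, {"dr": [0, 0, 0], "slide": [-23, 0, 12], "jaw": 30}, {"dr": [0, 0, 0], "slide": [-29, 0, 15], "jaw": 30}, {"dr": [0, 0, 0], "slide": [-35, 0, 17], "jaw": 30}, {"dr": [0, 0, 0], "slide": [-40, 0, 20], "jaw": 30}, {"dr": [0, 0, 0], "slide": [-44, 0, 22], "jaw": 30}, {"dr": [0, 0, 0], "slide": [-44, 0, 22], "jaw": 30}])

```text
clock: 25.9
position: [386.0, 233.1, 135.7]
ee_rot: [0.763, -0.359, 0.487, 0.228]
contact_force: [-6.9, -4.9, -2.6]
gripper_width: 46.5
grasp_force: 62.5
```

```bash
python3 dn.py 141 137 133 129 125
```

```text
[386.04904416 233.06848217 135.71169014] 25.9 46.47763863751445 [-6.9 -4.9 -2.6] [ 1.33  0.52 -0.86  0.87 -1.25 -1.41]
dr [ 0.03 -0.   -0.02]
slide [-1. -2. -2.]
slide [-4. -2. -0.]
slide [-8. -2.  2.]
slide [-12.  -2.   3.]
slide [-15.  -2.   5.]
```

step_arm(motion=[{"dr": [0, 0, 0], "slide": [0, 1, 0], "jaw": 30}, {"dr": [0, 0, 0], "slide": [0, 2, 0], "jaw": 30}, {"dr": [0, 0, 0], "slide": [0, 3, 0], "jaw": 30}, {"dr": [0, 0, 0], "slide": [0, 4, 0], "jaw": 30}, {"dr": [0, 0, 0], "slide": [0, 4, 0], "jaw": 30}, {"dr": [0, 0, 0], "slide": [0, 4, 0], "jaw": 30}, {"dr": [0, 0, 0], "slide": [0, 4, 0], "jaw": 30}, {"dr": [0, 0, 0], "slide": [0, 4, 0], "jaw": 30}])

```text
clock: 26.9
position: [383.8, 232.6, 135.9]
ee_rot: [0.764, -0.359, 0.487, 0.226]
contact_force: [-0.7, -0.4, -1.5]
gripper_width: 46.2
grasp_force: 62.5
```

```bash
python3 dn.py 141 137; python3 -c "
from h import *
s=arm.read_state();print(s['contact_force'],s['wrist_torque'],s['position'])"
```

```text
[383.78988571 232.63585996 135.92431345] 26.9 46.17051693695135 [-0.7 -0.4 -1.5] [ 1.34  0.51 -0.87  0.87 -1.25 -1.41]
dr [ 0.01  0.01 -0.03]
slide [-1. -4. -1.]
slide [-4. -4.  1.]
[-0.67621778 -0.44521455 -1.52561797] [1.76279598 1.50165674 0.0090257 ] [383.78988571 232.63585996 135.92431345]
```

step_arm(motion=[{"dr": [0, 0, 0], "slide": [0, 1, 0], "jaw": 30}, {"dr": [0, 0, 0], "slide": [0, 2, 0], "jaw": 30}, {"dr": [0, 0, 0], "slide": [0, 2, 0], "jaw": 30}, {"dr": [0, 0, 0], "slide": [-2, 2, 1], "jaw": 30}, {"dr": [0, 0, 0], "slide": [-3, 2, 1], "jaw": 30}, {"dr": [0, 0, 0], "slide": [-4, 2, 2], "jaw": 30}, {"dr": [0, 0, 0], "slide": [-4, 2, 2], "jaw": 30}, {"dr": [0, 0, 0], "slide": [-4, 2, 2], "jaw": 30}])

```text
clock: 27.9
position: [382.4, 231.3, 131.4]
ee_rot: [0.764, -0.359, 0.487, 0.226]
contact_force: [0.0, -0.9, -1.6]
gripper_width: 46.1
grasp_force: 62.5
```

```bash
python3 dn.py 137 133 129
```

```text
[382.35026767 231.28124338 131.44950468] 27.9 46.10562725335658 [ 0.  -0.9 -1.6] [ 1.34  0.52 -0.88  0.87 -1.24 -1.43]
dr [ 0.01  0.01 -0.03]
slide [-0. -6. -1.]
slide [-4. -6.  1.]
slide [-7. -6.  3.]
```

step_arm(motion=[{"dr": [0, 0, 0], "slide": [-1, 0, 0.5], "jaw": 30}, {"dr": [0, 0, 0], "slide": [-2, 0, 1], "jaw": 30}, {"dr": [0, 0, 0], "slide": [-3, 0, 1.4], "jaw": 30}, {"dr": [0, 0, 0], "slide": [-4, 0, 1.9], "jaw": 30}, {"dr": [0, 0, 0], "slide": [-4.5, 0, 2.1], "jaw": 30}, {"dr": [0, 0, 0], "slide": [-4.5, 0, 2.1], "jaw": 30}, {"dr": [0, 0, 0], "slide": [-4.5, 0, 2.1], "jaw": 30}, {"dr": [0, 0, 0], "slide": [-4.5, 0, 2.1], "jaw": 30}])

```text
clock: 28.9
position: [382.5, 231.2, 128.2]
ee_rot: [0.763, -0.358, 0.488, 0.226]
contact_force: [-3.2, 0.8, 7.0]
gripper_width: 46.0
grasp_force: 63.2
```

```bash
python3 dn.py 132 127
```

```text
[382.54355132 231.20862843 128.16067764] 28.9 45.99385212251288 [-3.2  0.8  7. ] [ 1.34  0.53 -0.88  0.88 -1.24 -1.44]
dr [ 0.   -0.02 -0.04]
slide [-2. -6. -0.]
slide [-6. -6.  2.]
```

step_arm(motion=[{"dr": [0, 0, 0], "slide": [0, 0, 0], "jaw": 47}, {"dr": [0, 0, 0], "slide": [0, 0, 0], "jaw": 50}, {"dr": [0, 0, 0], "slide": [0, 0, 0], "jaw": 55}, {"dr": [0, 0, 0], "slide": [0, 0, 0], "jaw": 62}, {"dr": [0, 0, 0], "slide": [0, 0, 0], "jaw": 66}, {"dr": [0, 0, 0], "slide": [0, 0, 0], "jaw": 66}, {"dr": [0, 0, 0], "slide": [0, 0, 0], "jaw": 66}, {"dr": [0, 0, 0], "slide": [0, 0, 0], "jaw": 66}])

```text
clock: 29.9
position: [382.3, 231.3, 126.5]
ee_rot: [0.764, -0.359, 0.487, 0.226]
contact_force: [-0.3, -0.0, 0.4]
gripper_width: 65.7
grasp_force: 0.0
```

```bash
python3 dn.py 132
python3 - <<'E'
from h import *
im=optics.get_image("wrist"); cv2.imwrite("pics/w11.png",im)
hsv=cv2.cvtColor(im,cv2.COLOR_BGR2HSV).astype(int)
def ch(p):
    h,s,v=p
    if v<60: return '.'
    if s<50: return 'W' if v>140 else 'g'
    if 100<=h<=130: return 'B'
    if h<=12 and s>120: return 'o'
    if 20<=h<=32 and s>150: return 'Y'
    return ' '
for v in range(0,400,12): print(v,''.join(ch(hsv[v,u]) for u in range(160,480,4)))
E
```

```text
[382.3342963  231.2769536  126.47790695] 29.9 65.6798385313638 [-0.3 -0.   0.4] [ 1.34  0.53 -0.88  0.88 -1.23 -1.44]
dr [ 0.01  0.01 -0.03]
slide [-0. -6. -1.]
0 WWWWWWWWWWWWWWWW        WWgggggggWgggWggggggggggggggggWWWWWWWWBBBBBBggggggB BBBB
12 WWWWWWWWWWWW        WWWWWgggggggggggggggggggggggggggggWWWWWWWWB  BB     ggBB BWW
24 WWWWWWWWWWWWW       WWWWWWWWWWggggggggggggggggggWWWWWWWWWWWWWg BBBgBgWBWWW.YYYYg
36 WWWWWWWWWWWWWW   WWWWWWWWWWWWWWWWWWWWWWWWWWWWWWWWWWWWWWWWWWWW    WW   WWWW.YYYWW
48 WWWWWWWWWWWWWW WWWWWWWWWWWWWWWWWWWWWWWWWWWWWWWWWWWWWWWWWWWWWWWWW     gWWW YYY WW
60 WWWWWWWWWWWWWWgWWWWWWWWWWWWWWggWWWWWWWWWWWWWWWWWgWWWWWWWWWWWWWWg     gWW      ..
72 WWWWWWWWWWWWWWWgggWggWWWWWWWWWWWWWWWWWWWWWWWWWWWWWWWWWWWWWggggggWWWWWWW     W   
84 WWWWWWWWWWWWWWWWggggggWWWWWWWWWWWWWWWWWWWWWWWWWWWWWWggggggggggY         ooo     
96 WWWWWWWWWWWWWWWWYYYYgggggggWWWWWWWWWggggggggggggggggggggggYYYY      oooooooooooo
108 WWWWWWWWWWWWWWWWWYYYYYYYYYYYYYYY WWWWWggggggg YYYYYYYYYYYYYYYB      WWoooooooooo
120 ggWWWWWWWWWWWWWWWWgB  YYYYYYYYYYYYYYYYYYYYYYYYYYYYYYYYYYYgBBg               WWW 
132 . gggggggg
[... 1230 characters left out ...]
g       .....gg.......        
312     .................       g  WggWWgggggggggggg g o       .................    
324 ....................         B   W   Wggggggg WW BB         ....................
336 ....................         oBgBBBB YYYYYYBBBBBBB          ....................
348 .....................      o  BBgBBBBgBBgBgBBBB BB         .....................
360 ......................    .........B   Yg YBB.........    ......................
372 ...      ..............................................................      ...
384 .        ..............................................................        .
396           ............................................................
```

step_arm(motion=[{"dr": [0, 0, 0], "slide": [0, 0, -12], "jaw": 66}, {"dr": [0, 0, 0], "slide": [0, 0, -30], "jaw": 66}, {"dr": [0, 0, 0], "slide": [0, 0, -55], "jaw": 66}, {"dr": [0, 0, 0], "slide": [0, 0, -80], "jaw": 66}, {"dr": [0, 0, 0], "slide": [0, 0, -105], "jaw": 66}, {"dr": [0, 0, 0], "slide": [0, 0, -125], "jaw": 66}, {"dr": [0, 0, 0], "slide": [0, 0, -130], "jaw": 66}, {"dr": [0, 0, 0], "slide": [0, 0, -130], "jaw": 66}])

```text
clock: 30.95
position: [306.5, 321.6, 181.5]
ee_rot: [0.764, -0.359, 0.487, 0.226]
contact_force: [1.2, 0.1, 0.2]
gripper_width: 65.8
grasp_force: 0.0
```

```bash
python3 dn.py 132
python3 - <<'E'
from h import *
im=optics.get_image("side"); cv2.imwrite("pics/s12.png",im)
hole=W(-76,20,0)
for z in (51,250,336): print(z,proj("side",hole+[0,0,z]))
print("folded tip",proj("side",W(-24,126,209)),"folded pin",proj("side",W(-24,20,198)),"crotch",proj("side",W(-79,-120,184)),"spare tip",proj("side",W(-130,-120,209)))
hsv=cv2.cvtColor(im,cv2.COLOR_BGR2HSV).astype(int)
def ch(p):
    h,s,v=p
    if v<60: return '.'
    if s<60: return 'W' if v>140 else 'g'
    if 100<=h<=130: return 'B'
    if (h<=10 or h>172) and s>150: return 'o'
    if 20<=h<=35 and s>130: return 'Y'
    return ' '
for v in range(84,206,2): print(v,''.join(ch(hsv[v,u]) for u in range(205,300)))
E
```

```text
[306.50191546 321.56749936 181.53623575] 30.95 65.80792694034895 [1.2 0.1 0.2] [ 1.56  0.5  -0.65  0.63 -1.46 -1.31]
dr [ 0.01  0.01 -0.03]
slide [ -0.  -6. 129.]
51 [246.33682938 188.66859612]
250 [237.92780503 136.23316165]
336 [233.76209664 110.2574099 ]
folded tip [232.34581991 132.40480462] folded pin [252.87857472 144.91737131] crotch [269.40344446 170.1635254 ] spare tip [255.39184026 169.99351699]
84 .gggggg...gggggggggggg........g....................gggggggggg.....ggggggggggg..........ggg.....
86 ggggggggggggggggggggg.................................ggggggg.....ggggggggggg..........ggg.....
88 gggggggggggggggggggg...................................gggggg.....ggggggggggg..........ggg.....
90 ggggggggggggggggg........................................gggg......gggggggggg...........gg.....
92 ggggggggggggggg....................................................gggggggggg..................
94 gggggggggggggg.....................................................gggggggggg.....gg...........
96 ggggggggggggg......................................................gggggggggg....ggg..........
[... 4700 characters left out ...]

192                                   gBBWWWWWggggg              ooo       oo                 WWWWW
194                                      WWW                      oo       oo                 WWWWW
196                                                                        oo                 WWWWW
198                                                                        oo                 WWWWW
200                                                                        oo                 WWWWW
202                                                                         o                 WWWWW
204                                                                                           WWWWW
```

```bash
python3 -c "
from bench import arm
print(arm.job_done())"
```

```text
the job is handed in; nothing more can be done
None
```

I handed the job in at about 31 s of the 72 s allowed; no verdict came back. By the last camera and force checks, the pliers hang on the swung-out spare hook, the cartridge stands nozzle up on the floor of its holder, the emptied hook was pushed flat until it resisted, and the can and jar were not touched.

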